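# Square a parcel in the bundling press and ratchet the clamp down

## Task

Pick up the wooden block and use it as a pusher to slide the flat brown parcel into the square corner of the bundling press until it touches both green fences, squarely; do not touch the parcel with the gripper itself. Stand the block back upright on the bare table, clear of the press, and swing the ratchet handle back and forth between its stops until the clamp is screwed fully down on the parcel and the nut turns no further. Do not disturb the tape roll or the stapler, and let go at the end.

Things in the scene. Friction and masses are not known exactly. Their poses are not given: they have to be found in the camera images.
- press: bundling press fixed to the table, yaw up to 0.2 rad. Origin: table height, under the squared parcel's centre; x away from the robot, y left, z up. Aluminium bed x -150..100, y -140..205 mm, top at z = 6 mm. Behind the left fence a green frame with a round deck (radius 70 mm about the screw axis, top z = 76 mm), two red stop posts (to z = 108 mm, 62 mm from the axis), toothed nut, ratchet handle
- parcel: flat rigid parcel, brown wrapping, white label, 130 (own x) by 100 (own y) by 30 mm high, 0.28 to 0.56 kg; origin at the centre of its underside. Starts flat on the bed, 20 to 45 mm short of the far fence, 20 to 40 mm short of the left one, askew up to 0.15 rad. Squared, its origin is at x = 0, y = 0, z = 6 mm of the press frame, its axes parallel to the press's
- block: upright wooden squaring block with a blue band, 28 mm (own x) by 100 mm (own y) by 75 mm high, 0.15 kg; origin at the centre of its underside; stands on the table to the right of the press. It can be gripped across its 28 mm thickness near the top
- screw_axis (a point): point on the vertical axis of clamp screw, nut and handle, 135 mm above the table, at x = 0, y = 135 mm of the press frame. Above the deck: toothed steel nut wheel (81 mm across), brass hub with a black mark (top z = 116 mm). A steel strap 45 mm wide (top z = 63 mm) reaches from the screw over the left fence to y = 15 mm, with an orange pad under its end
- handle_knob (a point): centre of the upright red knob at the handle's end: a cylinder 26 mm across, free from z = 102 to 162 mm; this point is 135 mm above the table, 130 mm from the screw axis. The handle is a flat dark bar 20 mm wide, z 94 to 102 mm. The knob does not turn on the handle; pinch it from above or push it from the side
- handle (a joint): handle angle, 0 to 1.4 rad between the stops; grows (tightens) clockwise from above. It points from the axis along (-cos(q-0.2), sin(q-0.2)) in press x, y: to the robot at 0.2, mostly left at 1.4. Starts anywhere. A pawl drives the nut on the growing swing (up to 0.35 rad idle), slips on the way back. 4 to 5 N at the knob, back 2 N; with the nut at its end it clicks over at 9 N, harmlessly
- nut (a joint): angle of the toothed nut, 0 (open) to 2.8 rad (fully down, hard end); grows clockwise from above; starts at 0 to 0.8. Each rad lowers strap and pad 3 mm; the pad meets the parcel at about 2.0 rad and is sprung from there on. A full handle swing turns it 1.0 to 1.4 rad. Stays where it is left
- pad_face (a point): centre of the underside of the orange clamp pad (45 mm in the press's x, 22 mm in y), over the left edge of the squared parcel; 42 mm above the table when fully open, 36 mm when it lies on the parcel
- pad: the orange clamp pad (its origin is no useful point; see pad_face)
- tape_roll: orange roll of packing tape lying flat, 90 mm across, 48 mm high; bystander; origin at the centre of its underside
- stapler: red and black stapler, 150 by 36 by 45 mm; bystander; origin at the centre of its underside
- corner (a point): the square corner, on the bed (z = 6 mm) at x = 65, y = 50 mm of the press frame, where the inner faces of two green fences meet (12 mm thick, tops at z = 28 mm). Far fence: inner face x = 65 mm, y -60 to 62 mm. Left fence: inner face y = 50 mm, x -65 to 77 mm. The parcel's far left lower corner belongs here
Things that resemble listed ones, but are neither listed nor needed, are in the scene too. Leave any black or orange look-alike of the block alone.

How it is judged:
On the way, in this order (a step that is already met when the one before it is completed fails the run):
1. the parcel has been pushed into the corner: both edges within 4 mm of the fences, square within 0.04 rad, the clamp not yet down on it (x of parcel in the frame of press above -0.004 m and y of parcel in the frame of press above -0.004 m and angle between the x axis of parcel and the x axis of press, either way round below 0.04 rad and value of joint nut below 1.5 rad), for 0.2 s.
2. the nut is turned fully down (within 0.2 rad of its end) and the pad presses on the parcel (value of joint nut above 2.6 rad and contact force between pad and parcel above 4 N), for 0.2 s.
At the end, for the whole second after the job is handed in: parcel within 4 mm of both fences, square within 0.04 rad, flat on the bed; nut above 2.6 rad with the pad pressing on the parcel over 4 N; block upright on the bare table (not on the press bed), at rest; tape roll and stapler within 30 mm of their starts (all of step 2 and x of parcel in the frame of press above -0.004 m and y of parcel in the frame of press above -0.004 m and angle between the x axis of parcel and the x axis of press, either way round below 0.04 rad and angle between parcel's own z axis and vertical below 0.05 rad and angle between block's own z axis and vertical below 0.1 rad and height (world z) of block between -0.004 and 0.004 m and linear speed of block below 0.02 m/s); the robot touches nothing.
It fails at once if the gripper or arm touches the parcel (over 2 N) (contact force between any of the fingers, the arm and parcel above 2 N).
It fails at once if the tape roll or the stapler is moved by more than 30 mm (distance of any of tape_roll, stapler from where it was at the start of the episode above 0.03 m).
It also fails if it takes over 72 s, if anything falls off the work surface, if the arm or the gripper's body presses on something with over 40 N, if the wrist force passes 120 N, or if a joint passes its speed limit or range.

## Robot

A 6-joint arm with a two-finger parallel gripper is mounted at the origin on the work surface. World frame = base frame: x ahead of the robot, y to its left, z up, the work surface at z = 0. Lengths are in m, angles in rad, forces in N, time in s.
With the tool pointing down it reaches from about 0.3 to 0.875 m from the base axis. Payload 4.2 kg.
Tool frame: the origin (TCP) lies midway between the tips of the shut fingers; the grasp point (between the pads) lies 19 mm behind it (bot.pinch_z is the distance from the TCP to the grasp point, in m); x points along the fingers, z is the direction in which the jaws open and shut, and the axes are right-handed (so a half turn about x gives the same grasp; the last joint's range is limited). The gripper opens to 85 mm and grips with 20 to 120 N. Pads are 22 mm wide; open, the fingers measure 114 mm over their backs; the gripper's body (76 mm by 85 mm) begins 54 mm behind the grasp point. The pads swing forward as they close: fully open they stand 13 mm farther back than shut.
Start: joints at [1.217, 0.32, 1.565, -0, 1.257, -0.02], TCP at [0.188, 0.543, 0.231] pointing down, gripper open.
Joint ranges: [-3.11, 3.11], [-0.84, 2.01], [0.21, 2.61], [-1.34, 4.49], [0.05, 2.63], [-2.56, 2.56]. Speed limits (rad/s): [2.57, 2.57, 3.14, 3.14, 3.14, 3.14].

## Interface

Orientations are given as a 3x3 rotation matrix whose columns are the frame's x, y, z axes.
In Python, from station import bot gives the robot as it stands.
- The arm moves only by the tool arm_command, never from a script. Its argument "increments" is a list of rows, each a list of 5 numbers: the shift along the tool's x, y, z in m, then the turn about the tool's x in degrees, then the opening, from 0 (shut) to 1 (fully open). A call has 1 to 5 rows; each row shifts and turns the pose as measured when the row begins, along the tool's axes as they then stand; what a row does not reach is not made up. A row lasts 1/8 s, in which the tool goes at most 62.5 mm and 10.7 degrees, less where a joint would pass 70% of its speed; a pose out of reach is approached as far as the arm can. A call is refused whole if a number of a shift passes 0.0625 or a number of a turn 10.7, either way. A call with a gripper value outside its range is refused whole. The fingers move at their own pace and stop on an object; "squeeze" is the grip in N (left out, the last holds). Time passes only in rows, so rows that do not move let the fingers close. It gives the time, the measured TCP pose, the force and the opening at its end, in the units of the state.
- bot.sense(): the state, without advancing time (a new reading comes with each control period).
- bot.get_image(name): name is "scene" or "side" or "wrist"; returns the picture (480x640x3 uint8, red, green, blue); there is no depth.
- bot.camera_model(name): a dict with "intrinsics" (3x3 intrinsics, pixels), "k1" (the pictures are not rectified: a ray, as slopes to the right and down, at radius r is drawn at 1 + k1 r^2 times it, then the intrinsics apply), "R" (3x3) and "t" (3): a world point X has camera coordinates R X + t. Camera axes: x right, y down, z forward; pixel columns grow to the right and rows downward; lengths in m; the calibration is good to about 2 mm. A picture is of the moment at which its call begins: read the wrist's pose just before it. camera_model takes no time and is no camera call; for the wrist camera it gives the pose at the moment of the call.
- bot.finish_job(): hands the job in, once; it reports no verdict.
Trained networks look in the newest picture that a camera, given by its name, has taken for a name from the list of things; names that differ only in an ending like _2 or _b are one class to them, and where a whole thing is asked for, a point or a joint stands for the part that bears it (a point fixed in the world has none). Each returns a list of dicts, best first, with "p" (0 to 1); they miss things now and then, are a little off and sometimes report something else, mostly with a low value. They report only what shows in the picture. A call takes as long as a camera call. They do not tell look-alikes from the thing itself.
- bot.recognise(label, camera): "rect" ([left, top, right, bottom] in pixels, round what is visible of it).
- bot.trace(label, camera): "pixels" (480x640 bool, what is visible of it) and "rect" ([left, top, right, bottom] in pixels, round what is visible of it).
- bot.spot_point(label, camera): "xy" ([column, row] in pixels: a listed point, or the origin of a listed thing).
The state is a dict: "clock": time; "joint_positions": joint angles; "joint_vel": joint speeds; "effort": joint torques, N m; "eef_pos": TCP position; "ee_rot": TCP orientation; "wrist_force": force on the tool from outside, world axes, zero at the start; "wrist_torque": the same for the moment, N m; "width": opening from 0.0 (shut) to 1.0 (fully open).
Only numpy, scipy, OpenCV 4.12 (cv2) and the standard library are available. Lean on these libraries where they do the work, as an engineer would, in place of code of your own. Each camera call takes 0.05 s, during which the arm holds its last target. There are 200 camera calls.

## Working session

There is one attempt and no reset: what is moved stays moved. The work goes in short steps, Python scripts to look and compute and a tool call to move; the robot and the scene stay as the last step left them, time stands still between calls to the robot, and variables do not carry over. Pictures are saved under pics/ and viewed, about 8 in all and at most 12, crops included, and the job is handed in when it is done.

Besides the shell and the picture viewer there is one more tool, called after "Call:" as a command line: name --pt "numbers of a row" for each row, then --argument value for the rest. arm_command: Moves the arm, as the interface text tells. Its arguments: {"type":"object","properties":{"increments":{"type":"array"},"squeeze":{"type":"number"}},"required":["increments"]}

```bash
ls; mkdir -p pics; cat > h.py <<'E'
import numpy as np, cv2
from station import bot
def cam(n):
    m=bot.camera_model(n); return [np.array(m[k],float) if k!='k1' else m[k] for k in('intrinsics','k1','R','t')]
def ray(c,uv):
    K,k1,R,t=c; p=np.linalg.solve(K,[uv[0],uv[1],1])[:2]; q=p.copy()
    for _ in range(20): q=p/(1+k1*(q@q))
    d=R.T@np.r_[q,1]; return -R.T@t,d/np.linalg.norm(d)
def onz(c,uv,z):
    o,d=ray(c,uv); return o+d*(z-o[2])/d[2]
def tri(l):
    A=0;b=0
    for c,uv in l:
        o,d=ray(c,uv);P=np.eye(3)-np.outer(d,d);A=A+P;b=b+P@o
    x=np.linalg.solve(A,b); return x,[float(np.linalg.norm(np.cross(x-ray(c,uv)[0],ray(c,uv)[1]))) for c,uv in l]
def proj(c,X):
    K,k1,R,t=c;p=R@np.asarray(X)+t;q=p[:2]/p[2];q=q*(1+k1*(q@q));return (K@np.r_[q,1])[:2]
def shot(n,f=None):
    c=cam(n);im=bot.get_image(n)
    if f: cv2.imwrite('pics/'+f,im[:,:,::-1])
    return c,im
E
python3 - <<'E'
from h import *
np.set_printoptions(precision=4,suppress=True)
C={}
for n in('scene','side'):
    C[n],_=shot(n,n+'0.png')
print(bot.sense()['clock'],bot.sense()['ee_rot'])
for l in['press','parcel','block','screw_axis','handle_knob','pad_face','tape_roll','stapler','corner']:
    r={n:[(x['p'],np.round(x['xy'],1)) for x in bot.spot_point(l,n)][:4] for n in C}
    print(l,r)
    if r['scene'] and r['side']: print('   ',tri([(C[n],r[n][0][1]) for n in C]))
print(bot.sense()['clock'])
E
```

```text
pics
0.1 [[-0.0006 -0.9448  0.3277]
 [-0.0015  0.3277  0.9448]
 [-1.      0.     -0.0016]]
press {'scene': [(0.69, array([369.8, 338.3]))], 'side': [(0.82, array([222.1, 335.5])), (0.7, array([286.6, 205.9]))]}
    (array([0.6121, 0.0545, 0.0091]), [0.0011138664879564036, 0.0011138664879563876])
parcel {'scene': [(0.71, array([356.2, 320.3]))], 'side': [(0.7, array([251.2, 322.3]))]}
    (array([0.5797, 0.0087, 0.0031]), [0.0019207397253266701, 0.0019207397253265563])
block {'scene': [(0.96, array([247.7, 240.5])), (0.93, array([298.2, 225.2])), (0.64, array([211.8, 214.5]))], 'side': [(0.93, array([374.1, 258.6])), (0.75, array([331.6, 237.2])), (0.6, array([359.4, 214.2]))]}
    (array([ 0.4156, -0.3815, -0.0982]), [0.012912460851588765, 0.012912460851588533])
screw_axis {'scene': [(0.66, array([442.9, 334.4]))], 'side': [(0.68, array([179.3, 322.2]))]}
    (array([0.6145, 0.1861, 0.1363]), [0.0006046482328270633, 0.0006046482328269064])
handle_knob {'scene': [(0.65, array([498.5, 309.3])), (0.54, array([298.7, 193.2]))], 'side': [(0.59, array([233.6, 375.3]))]}
    (array([0.5156, 0.2619, 0.1339]), [0.0002048410786551386, 0.0002048410786551247])
pad_face {'scene': [(0.58, array([383.4, 336.9]))], 'side': []}
tape_roll {'scene': [(0.95, array([183.4, 259.6])), (0.43, array([500.5, 305.5])), (0.15, array([381.7, 336.1]))], 'side': [(0.6, array([289.1, 208.8]))]}
    (array([ 0.6148, -0.4176,  0.003 ]), [0.0002456958480980492, 0.0002456958480977665])
stapler {'scene': [(0.69, array([297.3, 197.5]))], 'side': [(0.67, array([429.2, 249.6]))]}
    (array([ 0.2956, -0.29  , -0.0039]), [0.009787799532648854, 0.009787799532648888])
corner {'scene': [(0.55, array([380.1, 379. ])), (0.16, array([246.8, 241.1]))], 'side': []}
1.0
```

View pics/scene0.png

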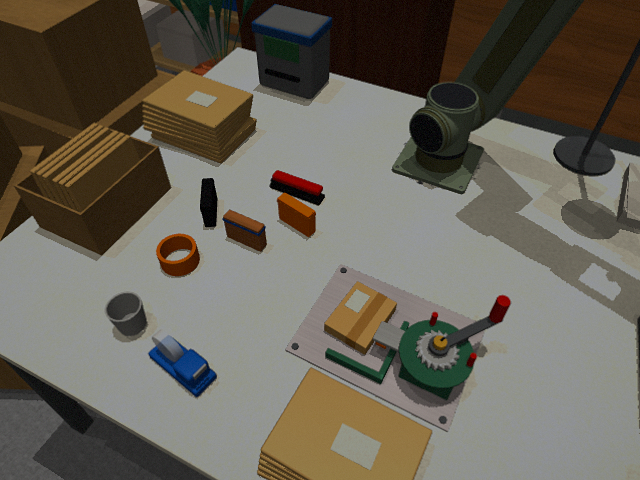

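View pics/side0.png

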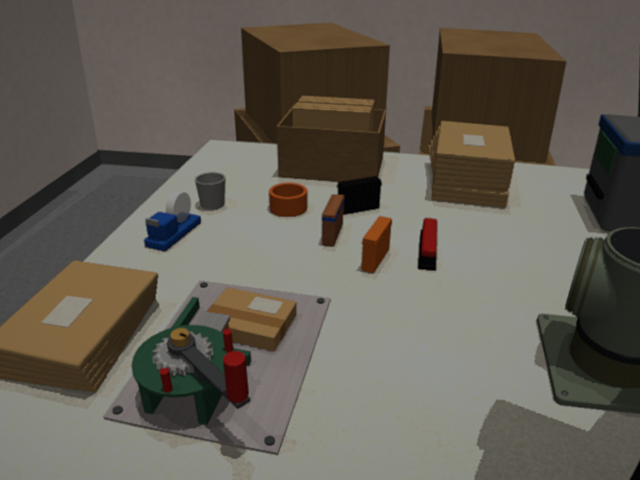

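Scene shows the press at lower right (deck ~438,350, knob 500,308, parcel 358,315). The wooden block with the blue band is at 245,230 in scene and 333,220 in side. The orange and black blocks are the look-alikes, and the stapler is at 297,187. Next I fit poses to the silhouettes.

```bash
cat > fit.py <<'E'
from h import *
from scipy.optimize import minimize
def box(p,dx,dy,z0,z1):
    c,s=np.cos(p[2]),np.sin(p[2])
    return np.array([[p[0]+c*a-s*b,p[1]+s*a+c*b,z] for a in(-dx,dx) for b in(-dy,dy) for z in(z0,z1)])
def sil(c,P,S=4):
    h=cv2.convexHull(np.array([proj(c,X) for X in P],np.float32)*S+S/2-.5); m=np.zeros((480*S,640*S),np.uint8)
    cv2.fillConvexPoly(m,np.round(h).astype(int),1); return cv2.resize(m.astype(np.float32),(640,480),interpolation=cv2.INTER_AREA)
def fit(views,p0,dims,ign=None):
    def cost(p):
        e=0
        for i,(c,m) in enumerate(views):
            s=sil(c,box(p,*dims)); w=1 if ign is None else ign[i]
            e+=(abs(s-m)*w).sum()/m.sum()
        return e
    best=None
    for y in p0[2]:
        r=minimize(cost,[p0[0],p0[1],y],method='Nelder-Mead',options=dict(initial_simplex=[[p0[0],p0[1],y],[p0[0]+.015,p0[1],y],[p0[0],p0[1]+.015,y],[p0[0],p0[1],y+.2]],xatol=2e-4,fatol=1e-4,maxiter=150))
        if best is None or r.fun<best.fun: best=r
    return best.x,best.fun
E
python3 - <<'E'
from fit import *
np.set_printoptions(precision=4,suppress=True)
C={}
for n in('scene','side'): C[n]=shot(n)[0]
print('block o',tri([(C['scene'],(247.7,240.5)),(C['side'],(331.6,237.2))]))
def pick(l,n,uv):
    for x in bot.trace(l,n):
        if x['pixels'][int(uv[1]),int(uv[0])]: return x['pixels'].astype(np.float32)
b=[(C['scene'],pick('block','scene',(247,232))),(C['side'],pick('block','side',(333,222)))]
p0=tri([(C['scene'],(247.7,240.5)),(C['side'],(331.6,237.2))])[0]
print('block',fit(b,(p0[0],p0[1],np.arange(0,3.1,.5)),(.014,.05,0,.075)))
p=[(C['scene'],pick('parcel','scene',(352,320))),(C['side'],pick('parcel','side',(252,312)))]
pr=[bot.trace('press','scene')[0]['pixels'],bot.trace('press','side')[0]['pixels']]
pad=[sum([x['pixels'].astype(int) for x in bot.trace('pad',n) if x['p']>.3],np.zeros((480,640),int)) for n in C]
ig=[]
for q,a,(c,m) in zip(pr,pad,p):
    ig.append(1-((cv2.dilate(((q|(a>0))).astype(np.uint8),np.ones((3,3)))>0)&(m<.5)).astype(np.float32)*.0)
print('areas',[m.sum() for _,m in p])
print('parcel',fit(p,(.58,.009,(-.1,0,.1)),(.065,.05,.006,.036)))
for n in C:
    im=cv2.imread(f'pics/{n}0.png')
    print(n, 'press rects',[ (x['p'],x['rect']) for x in bot.recognise('press',n)])
im=cv2.imread('pics/scene0.png')[255:435,280:520]; cv2.imwrite('pics/c1.png',cv2.resize(im,None,fx=3.3,fy=3.3,interpolation=cv2.INTER_CUBIC))
E
```

```text
block o (array([ 0.4957, -0.3165, -0.0019]), [0.0017417913143999825, 0.0017417913143999274])
block (array([ 0.4971, -0.3202, -0.0281]), np.float64(0.1402127891778946))
areas [np.float32(2899.0), np.float32(3563.0)]
parcel (array([ 0.5778,  0.0166, -0.1339]), np.float64(0.31579145789146423))
scene press rects [(0.89, [286.7, 264.5, 513.9, 430.5])]
side press rects []
```

View pics/c1.png

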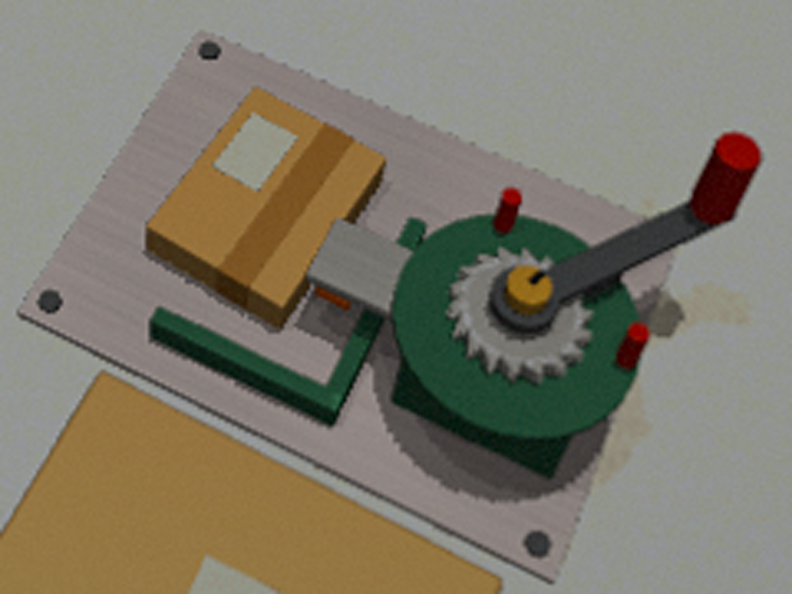

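```bash
python3 - <<'E'
from fit import *
from scipy.optimize import least_squares
np.set_printoptions(precision=4,suppress=True)
c=cam('scene'); s=cam('side')
f=lambda u,v:(u/3.3+280,v/3.3+255)
B=[f(205,31),f(18,315),f(553,580)]
for b in B: print('bed',onz(c,b,.006))
P=[f(257,88),f(385,160),f(147,228),f(283,303)]
Q=[onz(c,b,.036) for b in P]
for q in Q: print('par',q)
S=[(204,282),(330.5,297.5),(110,416.5),(280,453)] # side picks: far right, near right, far left, near left
for b in S: print('bed side',onz(s,b,.006))
def R(a): return np.array([[np.cos(a),-np.sin(a)],[np.sin(a),np.cos(a)]])
def pos(p,l): return np.r_[p[:2]+R(p[2])@l[:2],l[2]]
loc=dict(fr=(.1,-.14,.006),nr=(-.15,-.14,.006),fl=(.1,.205,.006),nl=(-.15,.205,.006),ax=(0,.135,.135),o=(0,0,0),co=(.065,.05,.006))
obs=[(c,'nr',B[0]),(c,'fr',B[1]),(c,'fl',B[2]),(s,'fr',S[0]),(s,'nr',S[1]),(s,'fl',S[2]),(s,'nl',S[3]),(c,'ax',(442.9,334.4)),(s,'ax',(179.3,322.2)),(c,'o',(369.8,338.3)),(s,'o',(222.1,335.5)),(c,'co',(380.1,379))]
r=lambda p:np.concatenate([proj(k,pos(p,loc[n]))-uv for k,n,uv in obs])
o=least_squares(r,[.612,.054,0],loss='soft_l1',f_scale=1.5); p=o.x
print('press',p); print(r(p).reshape(-1,2))
lp=[(-.065,-.05),(-.065,.05),(.065,-.05),(.065,.05)]
r2=lambda q:np.concatenate([proj(c,pos(q,np.r_[l,.036]))-uv for l,uv in zip(lp,P)])
q=least_squares(r2,[.578,.016,-.1]).x; print('parcel',q,r2(q))
print('parcel in press',R(p[2]).T@(q[:2]-p[:2]),q[2]-p[2])
print('axis',pos(p,loc['ax']))
E
```

```text
bed [ 0.4616 -0.0798  0.006 ]
bed [ 0.7124 -0.0882  0.006 ]
bed [0.7185 0.2531 0.006 ]
par [ 0.5103 -0.0199  0.036 ]
par [0.5246 0.0758 0.036 ]
par [ 0.638  -0.0372  0.036 ]
par [0.647  0.0582 0.036 ]
bed side [ 0.6983 -0.0874  0.006 ]
bed side [ 0.4599 -0.0858  0.006 ]
bed side [0.7084 0.2498 0.006 ]
bed side [0.4656 0.2588 0.006 ]
press [ 0.6116  0.0512 -0.0206]
[[-1.7831 -1.7549]
 [-0.2294 -1.9868]
 [ 0.9992 -1.048 ]
 [-4.5935 -1.65  ]
 [ 0.6283  0.1191]
 [-6.3572  1.3576]
 [-0.3477  0.2143]
 [-0.1825  0.0207]
 [-0.213   1.1391]
 [-1.5487  1.9015]
 [ 1.9501  2.6141]
 [-2.1108 -3.3193]]
parcel [ 0.5796  0.0191 -0.1319] [-0.5307 -0.9087  1.0854 -0.7812 -0.6952 -0.568   0.1356  1.8494]
parcel in press [-0.0314 -0.0328] -0.11125492199775351
axis [0.6144 0.1862 0.135 ]
```

```bash
cat > plan.py <<'E'
import sys
from h import *
def plan(pos,yaw,step=.06,turn=10.4,op=1.0):
    """yaw: world angle (deg) of tool z; prints rows"""
    s=bot.sense(); p=np.array(s['eef_pos']); R=np.array(s['ee_rot'])
    y0=np.degrees(np.arctan2(R[1,2],R[0,2])); dy=(yaw-y0+180)%360-180
    d=np.array(pos)-p
    n=int(max(np.ceil(np.linalg.norm(d)/step),np.ceil(abs(dy)/turn),1))
    rows=[]
    for i in range(n):
        a=np.radians(y0+dy*i/n); z=np.array([np.cos(a),np.sin(a),0]); x=np.array([0,0,-1]); y=np.cross(z,x)
        v=d/n; rows.append([round(float(v@x),4),round(float(v@y),4),round(float(v@z),4),round(-dy/n,2),op])
    print('t',round(s['clock'],2),'p',np.round(p,4),'yaw',round(y0,2),'F',np.round(s['wrist_force'],1),'q6',round(s['joint_positions'][5],2))
    for i in range(0,n,5): print(str(rows[i:i+5]).replace(' ',''))
if __name__=='__main__':
    a=[float(x) for x in sys.argv[1:]]; plan(a[:3],a[3],*(a[4:]))
E
python3 - <<'E'
from h import *
K,k1,R,t=cam('wrist'); s=bot.sense(); E=np.array(s['ee_rot']); o=-R.T@t
print('cam in tool',E.T@(o-s['eef_pos']),'fwd',E.T@R.T[:,2],'right',E.T@R.T[:,0],K[0,0])
E
python3 plan.py 0.42 -0.05 0.33 40
```

```text
cam in tool [-0.14185288  0.07420672 -0.00057427] fwd [ 9.56477834e-01 -2.91804820e-01 -3.18084516e-04] right [ 2.56631913e-04 -2.48871008e-04  9.99999936e-01] 344.44809384816364
t 1.6 p [0.1884 0.5433 0.2313] yaw 70.87 F [ 0.6 -0.5 -0.3] q6 -0.02
[[-0.009,-0.0376,-0.0441,np.float64(2.81),1.0],[-0.009,-0.0397,-0.0422,np.float64(2.81),1.0],[-0.009,-0.0417,-0.0402,np.float64(2.81),1.0],[-0.009,-0.0436,-0.0381,np.float64(2.81),1.0],[-0.009,-0.0454,-0.0359,np.float64(2.81),1.0]]
[[-0.009,-0.0471,-0.0336,np.float64(2.81),1.0],[-0.009,-0.0487,-0.0313,np.float64(2.81),1.0],[-0.009,-0.0502,-0.0289,np.float64(2.81),1.0],[-0.009,-0.0515,-0.0264,np.float64(2.81),1.0],[-0.009,-0.0528,-0.0238,np.float64(2.81),1.0]]
[[-0.009,-0.0539,-0.0212,np.float64(2.81),1.0]]
```

```bash
sed -i 's/round(-dy\/n,2)/round(float(-dy\/n),2)/' plan.py; python3 plan.py 0.49 0.09 0.31 89
```

```text
t 1.6 p [0.1884 0.5433 0.2313] yaw 70.87 F [ 0.6 -0.5 -0.3] q6 -0.02
[[-0.0079,-0.0433,-0.0329,-1.81,1.0],[-0.0079,-0.0423,-0.0343,-1.81,1.0],[-0.0079,-0.0412,-0.0356,-1.81,1.0],[-0.0079,-0.04,-0.0369,-1.81,1.0],[-0.0079,-0.0388,-0.0382,-1.81,1.0]]
[[-0.0079,-0.0376,-0.0394,-1.81,1.0],[-0.0079,-0.0364,-0.0405,-1.81,1.0],[-0.0079,-0.0351,-0.0417,-1.81,1.0],[-0.0079,-0.0337,-0.0427,-1.81,1.0],[-0.0079,-0.0323,-0.0438,-1.81,1.0]]
```

Call:
arm_command --pt "-0.008 -0.043 -0.033 -1.8 1" --pt "-0.008 -0.042 -0.034 -1.8 1" --pt "-0.008 -0.041 -0.036 -1.8 1" --pt "-0.008 -0.04 -0.037 -1.8 1" --pt "-0.008 -0.039 -0.038 -1.8 1"

```text
clock: 2.22
eef_pos: [0.3418, 0.314, 0.2715]
ee_rot: [[0.001, -0.987, 0.163], [0.0, 0.163, 0.987], [-1.0, -0.001, 0.001]]
wrist_force: [-0.3, -0.7, 0.3]
width: 0.999
```

Call:
arm_command --pt "-0.008 -0.038 -0.039 -1.8 1" --pt "-0.008 -0.036 -0.041 -1.8 1" --pt "-0.008 -0.035 -0.042 -1.8 1" --pt "-0.008 -0.034 -0.043 -1.8 1" --pt "-0.008 -0.032 -0.044 -1.8 1"

```text
clock: 2.85
eef_pos: [0.4995, 0.0805, 0.3143]
ee_rot: [[0.005, -1.0, 0.001], [0.003, 0.001, 1.0], [-1.0, -0.005, 0.003]]
wrist_force: [1.1, 1.0, 0.0]
width: 0.999
```

Call:
arm_command --pt "0 0 0 0 1"

```text
clock: 2.98
eef_pos: [0.5014, 0.0777, 0.3146]
ee_rot: [[0.007, -1.0, 0.006], [0.002, 0.006, 1.0], [-1.0, -0.007, 0.002]]
wrist_force: [-0.1, -0.2, 0.4]
width: 1.001
```

```bash
python3 - <<'E'
from h import *
np.set_printoptions(precision=4,suppress=True)
c,im=shot('wrist','w1.png'); print(c)
s=bot.sense();print(s['eef_pos'],s['clock'],s['joint_vel'])
for l,z in[('press',0),('parcel',.006),('screw_axis',.135),('handle_knob',.135),('corner',.006),('pad_face',.04)]:
    print(l,[(x['p'],np.round(x['xy'],1),onz(c,x['xy'],z)) for x in bot.spot_point(l,'wrist')][:2])
p=(.6116,.0512,-.0206)
def R(a): return np.array([[np.cos(a),-np.sin(a)],[np.sin(a),np.cos(a)]])
for n,l in dict(fr=(.1,-.14,.006),nr=(-.15,-.14,.006),fl=(.1,.205,.006),nl=(-.15,.205,.006),ax=(0,.135,.116),co=(.065,.05,.028),ff=(.065,-.06,.028),lf=(-.065,.05,.028)).items():
    q=proj(c,np.r_[p[:2]+R(p[2])@l[:2],l[2]]); print(n,q); cv2.circle(im,tuple(int(v) for v in np.round(q)),3,(255,0,255),1)
cv2.imwrite('pics/w1m.png',im[:,:,::-1])
E
python3 plan.py 0.497 -0.32 0.2 -1.6
```

```text
[array([[344.4481,   0.    , 319.9901],
       [  0.    , 344.4481, 244.094 ],
       [  0.    ,   0.    ,   1.    ]]), -0.06369948036877247, array([[ 0.0065,  1.    ,  0.0021],
       [ 0.9545, -0.0068,  0.2982],
       [ 0.2982,  0.    , -0.9545]]), array([-0.0809, -0.5421,  0.3081])]
[0.5002 0.079  0.3143] 3.025 [ 0.0497 -0.0138  0.0295  0.0141  0.0037  0.0121]
press [(0.76, array([299.6, 277.6]), array([0.6185, 0.0477, 0.    ])), (0.37, array([333.9, 316.7]), array([0.6819, 0.0972, 0.    ]))]
parcel [(0.85, array([272.7, 252. ]), array([0.5775, 0.0119, 0.006 ]))]
screw_axis [(0.87, array([418.4, 323. ]), array([0.6148, 0.1811, 0.135 ])), (0.37, array([334.4, 319.9]), array([0.6099, 0.0918, 0.135 ]))]
handle_knob [(0.6, array([506.8, 232.3]), array([0.5154, 0.2615, 0.135 ]))]
corner [(0.73, array([334.6, 319.4]), array([0.683, 0.098, 0.006]))]
pad_face [(0.61, array([325.2, 289.6]), array([0.619 , 0.0837, 0.04  ]))]
fr [209.2085 334.7831]
nr [193.2744 165.2251]
fl [437.2857 337.2325]
nl [459.5994 169.1472]
ax [418.3072 313.8418]
co [336.6136 323.8821]
ff [258.5582 322.8452]
lf [339.5438 235.0477]
t 3.33 p [0.4989 0.0815 0.3143] yaw 90.04 F [-0.3  0.1  0. ] q6 -1.43
[[0.0127,0.0002,-0.0446,10.18,1.0],[0.0127,-0.0076,-0.044,10.18,1.0],[0.0127,-0.0153,-0.0419,10.18,1.0],[0.0127,-0.0225,-0.0385,10.18,1.0],[0.0127,-0.0289,-0.034,10.18,1.0]]
[[0.0127,-0.0345,-0.0283,10.18,1.0],[0.0127,-0.0389,-0.0218,10.18,1.0],[0.0127,-0.0422,-0.0146,10.18,1.0],[0.0127,-0.0441,-0.0069,10.18,1.0]]
```

View pics/w1m.png

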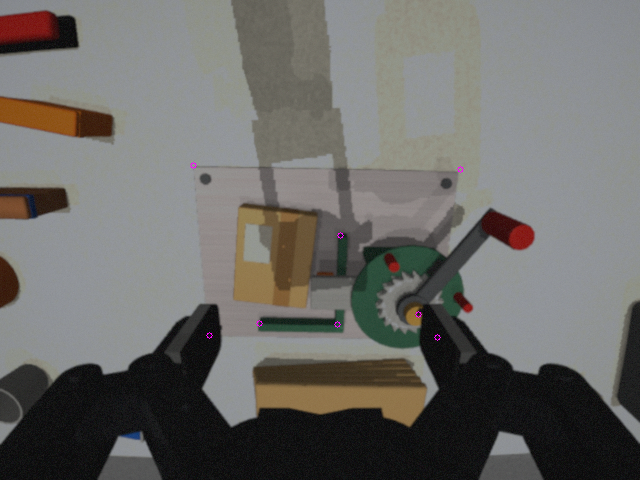

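The marked bed corners and fence points fall on the image within about 2 px, so the press pose is good. I'm going to the block.

Call:
arm_command --pt "0.013 0 -0.045 10.2 1" --pt "0.013 -0.008 -0.044 10.2 1" --pt "0.013 -0.015 -0.042 10.2 1" --pt "0.013 -0.023 -0.039 10.2 1" --pt "0.013 -0.029 -0.034 10.2 1"

```text
clock: 3.95
eef_pos: [0.4978, -0.1409, 0.2482]
ee_rot: [[0.01, -0.619, 0.785], [0.004, 0.785, 0.619], [-1.0, -0.003, 0.01]]
wrist_force: [-0.4, 0.6, -0.3]
width: 1.002
```

Call:
arm_command --pt "0.013 -0.035 -0.028 10.2 1" --pt "0.013 -0.039 -0.022 10.2 1" --pt "0.013 -0.042 -0.015 10.2 1" --pt "0.013 -0.044 -0.007 10.2 1" --pt "0 0 0 0 1"

```text
clock: 4.58
eef_pos: [0.4934, -0.3224, 0.1928]
ee_rot: [[0.01, 0.065, 0.998], [0.005, 0.998, -0.065], [-1.0, 0.006, 0.009]]
wrist_force: [-0.1, 1.0, -0.4]
width: 1.0
```

```bash
python3 - <<'E'
from fit import *
np.set_printoptions(precision=4,suppress=True)
c,im=shot('wrist','w2.png')
s=bot.sense();print(s['eef_pos'],s['joint_vel'])
for l in('block','stapler','tape_roll'): print(l,[(x['p'],np.round(x['xy'],1),onz(c,x['xy'],0)) for x in bot.spot_point(l,'wrist')][:4])
cs=cam('scene');print('orange',onz(cs,(298.2,225.2),0),'black',onz(cs,(211.8,214.5),0))
q0=proj(c,(.497,-.32,.06)); bot.get_image('scene')
ms=[x['pixels'].astype(np.float32) for x in bot.trace('block','wrist') if x['pixels'][int(q0[1])-12:int(q0[1])+12,int(q0[0])-12:int(q0[0])+12].any()]
sc=[x['pixels'].astype(np.float32) for x in bot.trace('block','scene') if x['pixels'][232,247]]
print(len(ms),q0,ms and ms[0].sum())
if ms: print('wrist fit',fit([(c,ms[0])],(.497,-.32,(-.15,0,.15)),(.014,.05,0,.075)),'both',fit([(c,ms[0]),(cs,sc[0])],(.497,-.32,(-.1,.1)),(.014,.05,0,.075)))
E
python3 plan.py 0.497 -0.32 0.12 -1.6
```

```text
[ 0.4937 -0.3211  0.1935] [ 0.0316 -0.028   0.0062  0.0089  0.0059 -0.0091]
block [(0.96, array([294.2, 336.2]), array([ 0.4579, -0.4544,  0.    ])), (0.87, array([321.2, 216.8]), array([ 0.4964, -0.3217,  0.    ])), (0.79, array([207.2, 138.9]), array([ 0.3944, -0.2398,  0.    ]))]
stapler [(0.65, array([321.6, 215.8]), array([ 0.4969, -0.3207,  0.    ])), (0.59, array([119.5, 201.9]), array([ 0.2967, -0.2925,  0.    ]))]
tape_roll [(0.98, array([443.2, 303.7]), array([ 0.6226, -0.4264,  0.    ]))]
orange [ 0.3956 -0.2318  0.    ] black [ 0.4631 -0.4444  0.    ]
1 [322.6048 230.0989] 4463.0
wrist fit (array([ 0.4964, -0.3203, -0.0372]), np.float64(0.047669727355241776)) both (array([ 0.4964, -0.3203, -0.0431]), np.float64(0.1236642375588417))
t 4.92 p [ 0.4943 -0.32    0.195 ] yaw -3.46 F [-0.3  0.2 -0.1] q6 -0.54
[[0.0375,0.0001,0.0013,-0.93,1.0],[0.0375,0.0,0.0013,-0.93,1.0]]
```

View pics/w2.png

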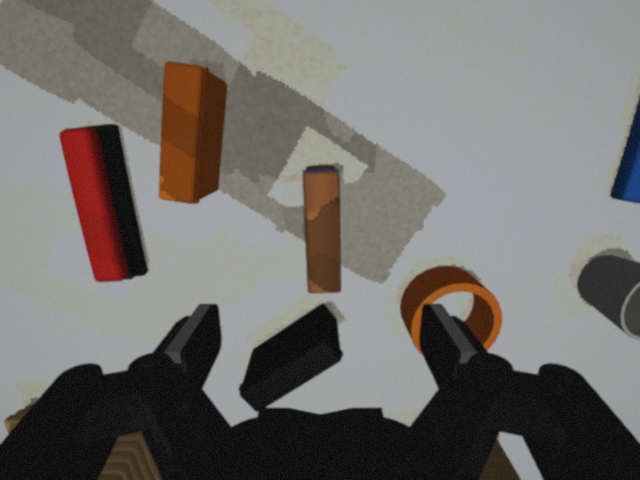

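The wrist picture shows the wooden block at (322,230), centred between the open fingers, with its neighbours clear. The fit gives (0.496, -0.320), yaw -2°. I'm descending and gripping.

Call:
arm_command --pt "0.04 0 0.001 -0.7 1" --pt "0.04 0 0 -0.7 1" --pt "0.04 0 0 0 1" --pt "0.032 0 0 0 1" --squeeze 60

```text
clock: 5.42
eef_pos: [0.502, -0.3188, 0.045]
ee_rot: [[0.024, 0.029, 0.999], [-0.004, 1.0, -0.029], [-1.0, -0.003, 0.024]]
wrist_force: [1.0, 0.4, -0.4]
width: 0.999
```

Call:
arm_command --pt "0 0 0 0 1" --pt "0 0 0 0 0" --pt "0 0 0 0 0" --pt "0 0 0 0 0" --pt "0 0 0 0 0" --squeeze 60

```text
clock: 6.05
eef_pos: [0.5034, -0.3183, 0.0485]
ee_rot: [[0.027, 0.027, 0.999], [-0.006, 1.0, -0.027], [-1.0, -0.005, 0.027]]
wrist_force: [-0.0, 0.7, -1.2]
width: 0.315
```

```bash
python3 plan.py 0.58 -0.2 0.15 88.8
```

```text
t 6.05 p [ 0.5034 -0.3183  0.0485] yaw -1.53 F [-0.   0.7 -1.2] q6 -0.57
[[-0.0113,0.0134,0.0082,-10.04,1.0],[-0.0113,0.0117,0.0104,-10.04,1.0],[-0.0113,0.0098,0.0122,-10.04,1.0],[-0.0113,0.0075,0.0138,-10.04,1.0],[-0.0113,0.005,0.0149,-10.04,1.0]]
[[-0.0113,0.0023,0.0155,-10.04,1.0],[-0.0113,-0.0004,0.0157,-10.04,1.0],[-0.0113,-0.0032,0.0153,-10.04,1.0],[-0.0113,-0.0058,0.0146,-10.04,1.0]]
```

Call:
arm_command --pt "-0.02 0 0 0 0" --pt "-0.022 0 0 0 0"

```text
clock: 6.3
eef_pos: [0.5011, -0.3174, 0.0898]
ee_rot: [[0.024, 0.027, 0.999], [-0.003, 1.0, -0.027], [-1.0, -0.003, 0.024]]
wrist_force: [0.4, -0.5, -1.9]
width: 0.315
```

```bash
python3 plan.py 0.585 -0.09 0.085 88.8 .06 10.4 0
```

```text
t 6.3 p [ 0.5011 -0.3174  0.0898] yaw -1.55 F [ 0.4 -0.5 -1.9] q6 -0.57
[[0.0005,0.0255,0.0086,-10.04,0.0],[0.0005,0.0236,0.0129,-10.04,0.0],[0.0005,0.021,0.0169,-10.04,0.0],[0.0005,0.0177,0.0203,-10.04,0.0],[0.0005,0.0139,0.023,-10.04,0.0]]
[[0.0005,0.0097,0.0251,-10.04,0.0],[0.0005,0.0052,0.0264,-10.04,0.0],[0.0005,0.0005,0.0269,-10.04,0.0],[0.0005,-0.0042,0.0266,-10.04,0.0]]
```

Call:
arm_command --pt "0.0005 0.0255 0.0085 -10 0" --pt "0.0005 0.0235 0.013 -10 0" --pt "0.0005 0.021 0.017 -10 0" --pt "0.0005 0.0175 0.02 -10 0" --pt "0.0005 0.014 0.023 -10 0"

```text
clock: 6.92
eef_pos: [0.5485, -0.1904, 0.0906]
ee_rot: [[0.029, -0.763, 0.645], [-0.007, 0.645, 0.764], [-1.0, -0.027, 0.014]]
wrist_force: [0.2, -0.6, -1.2]
width: 0.32
```

Call:
arm_command --pt "0.0005 0.01 0.025 -10 0" --pt "0.0005 0.005 0.0265 -10 0" --pt "0.0005 0.0005 0.027 -10 0" --pt "0.0005 -0.004 0.0265 -10 0" --pt "0 0 0 0 0"

```text
clock: 7.55
eef_pos: [0.5838, -0.0834, 0.0891]
ee_rot: [[0.03, -0.999, -0.021], [-0.006, -0.022, 1.0], [-1.0, -0.03, -0.007]]
wrist_force: [-0.4, -0.2, -1.8]
width: 0.316
```

```bash
python3 plan.py 0.585 -0.083 0.058 88.8 .06 10.4 0; python3 - <<'E'
from h import *
shot('scene','s3.png'); im=cv2.imread('pics/s3.png')[225:425,250:520]; cv2.imwrite('pics/s3c.png',cv2.resize(im,None,fx=2.9,fy=2.9,interpolation=cv2.INTER_CUBIC)); print(bot.sense()['ee_rot'])
E
```

```text
t 7.55 p [ 0.5838 -0.0834  0.0891] yaw 91.23 F [-0.4 -0.2 -1.8] q6 -1.75
[[0.0311,-0.0012,0.0004,2.43,0.0]]
[[ 0.02982134 -0.99935844 -0.01983446]
 [-0.00658065 -0.02003914  0.99977754]
 [-0.99953358 -0.02968419 -0.00717402]]
```

View pics/s3c.png

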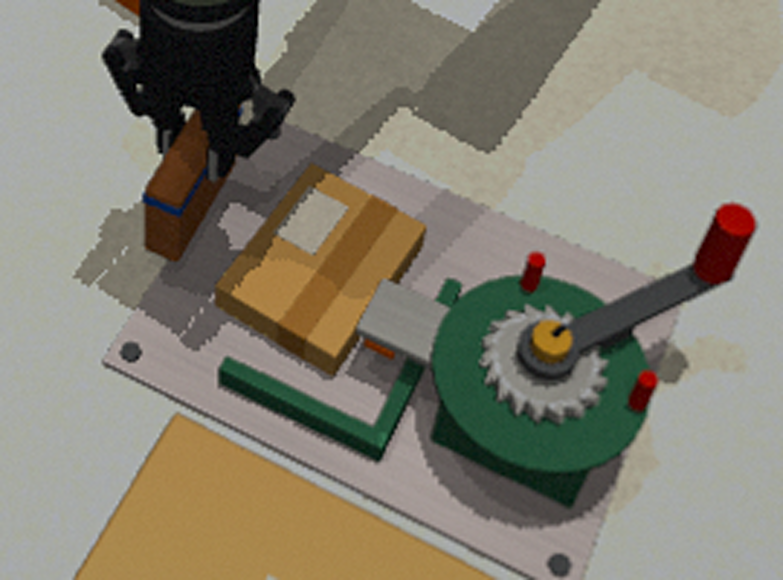

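Call:
arm_command --pt "0.016 -0.0005 0 1.2 0" --pt "0.016 -0.0005 0 1.2 0" --pt "0 0 0.008 0 0" --pt "0 0 0.01 0 0"

```text
clock: 8.1
eef_pos: [0.5855, -0.0692, 0.0548]
ee_rot: [[0.03, -0.999, 0.032], [-0.008, 0.031, 0.999], [-1.0, -0.03, -0.007]]
wrist_force: [-0.1, -1.3, 3.6]
width: 0.317
```

Call:
arm_command --pt "0 0 0.01 0 0" --pt "0 0 0.01 0 0" --pt "0 0 0.008 0 0" --pt "0 0 0.006 0 0"

```text
clock: 8.6
eef_pos: [0.5869, -0.0325, 0.0551]
ee_rot: [[0.031, -0.999, 0.03], [-0.009, 0.03, 1.0], [-0.999, -0.031, -0.008]]
wrist_force: [0.1, -3.1, 0.3]
width: 0.314
```

```bash
python3 plan.py 0.587 -0.0125 0.058 88.8 .004 10.4 0
```

```text
t 8.6 p [ 0.5869 -0.0325  0.0551] yaw 88.26 F [ 0.1 -3.1  0.3] q6 -1.61
[[-0.0005,0.0001,0.0033,-0.09,0.0],[-0.0005,0.0001,0.0033,-0.09,0.0],[-0.0005,0.0001,0.0033,-0.09,0.0],[-0.0005,0.0001,0.0033,-0.09,0.0],[-0.0005,0.0001,0.0033,-0.09,0.0]]
[[-0.0005,0.0001,0.0033,-0.09,0.0]]
```

Call:
arm_command --pt "-0.001 0 0.004 -0.3 0" --pt "-0.001 0 0.004 -0.2 0" --pt "0 0 0.004 0 0"

```text
clock: 8.98
eef_pos: [0.5865, -0.0196, 0.0565]
ee_rot: [[0.029, -0.999, 0.021], [-0.009, 0.021, 1.0], [-1.0, -0.029, -0.009]]
wrist_force: [0.6, -3.1, -0.2]
width: 0.315
```

Call:
arm_command --pt "0 0 0.003 0 0" --pt "0 0 0.003 0 0"

```text
clock: 9.22
eef_pos: [0.5866, -0.0134, 0.0565]
ee_rot: [[0.029, -0.999, 0.021], [-0.009, 0.021, 1.0], [-1.0, -0.029, -0.009]]
wrist_force: [-0.2, -2.2, -0.1]
width: 0.317
```

Call:
arm_command --pt "0 0 0.003 0 0" --pt "0 0 0.003 0 0"

```text
clock: 9.48
eef_pos: [0.5863, -0.012, 0.0567]
ee_rot: [[0.028, -0.999, 0.018], [-0.018, 0.018, 1.0], [-0.999, -0.028, -0.018]]
wrist_force: [-0.7, -13.9, -0.7]
width: 0.317
```

Call:
arm_command --pt "0 0 -0.015 0 0" --pt "-0.01 0 -0.02 0 0" --pt "-0.025 0 -0.015 0 0"

```text
clock: 9.85
eef_pos: [0.5829, -0.0622, 0.0919]
ee_rot: [[0.023, -1.0, 0.018], [-0.015, 0.018, 1.0], [-1.0, -0.024, -0.015]]
wrist_force: [0.4, 1.5, -1.2]
width: 0.321
```

```bash
python3 plan.py 0.472 0.054 0.098 -1.2 .06 10.4 0
```

```text
t 9.85 p [ 0.5829 -0.0622  0.0919] yaw 88.95 F [ 0.4  1.5 -1.2] q6 -1.66
[[-0.0007,0.0126,0.0127,10.02,0.0],[-0.0007,0.0146,0.0103,10.02,0.0],[-0.0007,0.0161,0.0076,10.02,0.0],[-0.0007,0.0172,0.0047,10.02,0.0],[-0.0007,0.0178,0.0016,10.02,0.0]]
[[-0.0007,0.0178,-0.0015,10.02,0.0],[-0.0007,0.0173,-0.0046,10.02,0.0],[-0.0007,0.0162,-0.0075,10.02,0.0],[-0.0007,0.0146,-0.0102,10.02,0.0]]
```

Call:
arm_command --pt "-0.012 0.0125 0.0125 10 0" --pt "-0.008 0.0145 0.0105 10 0" --pt "-0.001 0.016 0.0075 10 0" --pt "0 0.017 0.0045 10 0" --pt "0 0.018 0.0015 10 0"

```text
clock: 10.48
eef_pos: [0.5236, -0.0005, 0.117]
ee_rot: [[0.034, -0.599, 0.8], [-0.012, 0.8, 0.599], [-0.999, -0.031, 0.02]]
wrist_force: [-0.3, -0.5, -0.9]
width: 0.32
```

Call:
arm_command --pt "0 0.018 -0.0015 10 0" --pt "0 0.017 -0.0045 10 0" --pt "0 0.016 -0.0075 10 0" --pt "0 0.0145 -0.01 10 0" --pt "0 0 0 0 0"

```text
clock: 11.1
eef_pos: [0.4761, 0.0528, 0.1184]
ee_rot: [[0.039, 0.082, 0.996], [-0.008, 0.997, -0.081], [-0.999, -0.005, 0.039]]
wrist_force: [0.8, -0.1, -1.0]
width: 0.317
```

```bash
python3 plan.py 0.478 0.054 0.059 -1.2 .06 10.4 0;  python3 - <<'E'
from h import *
shot('scene','s4.png'); im=cv2.imread('pics/s4.png')[225:425,250:520]; cv2.imwrite('pics/s4c.png',cv2.resize(im,None,fx=2.9,fy=2.9,interpolation=cv2.INTER_CUBIC)); print(bot.sense()['ee_rot'])
E
```

```text
t 11.1 p [0.4761 0.0528 0.1184] yaw -4.67 F [ 0.8 -0.1 -1. ] q6 0.19
[[0.0594,0.0013,0.0018,-3.47,0.0]]
[[ 0.0399585   0.0812825   0.99588979]
 [-0.00868778  0.99667639 -0.08099812]
 [-0.99916357 -0.00541551  0.04053186]]
```

View pics/s4c.png

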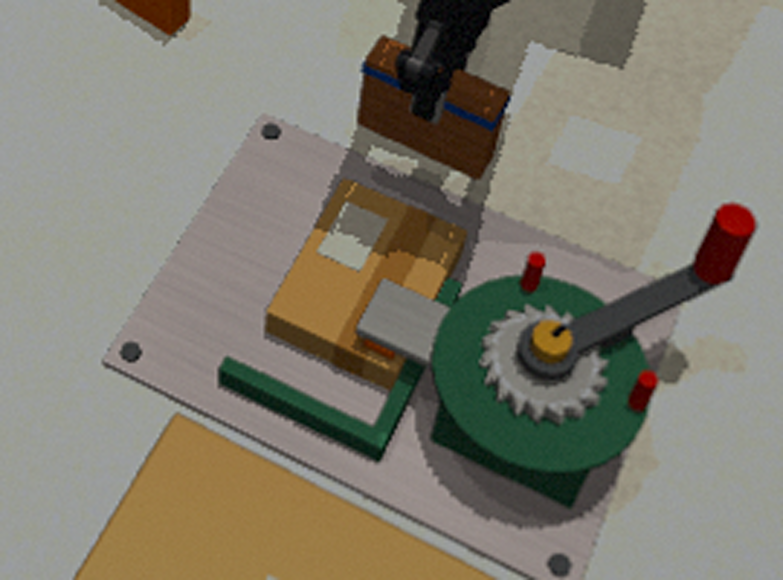

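Call:
arm_command --pt "0.03 0.0005 0 -1.7 0" --pt "0.029 0.0005 0 -1.7 0" --pt "0 0 0.006 0 0"

```text
clock: 11.52
eef_pos: [0.4891, 0.0509, 0.0606]
ee_rot: [[0.046, 0.015, 0.999], [-0.008, 1.0, -0.014], [-0.999, -0.007, 0.046]]
wrist_force: [-0.2, 0.0, -1.5]
width: 0.317
```

Call:
arm_command --pt "0 0 0.01 0 0" --pt "0 0 0.01 0 0" --pt "0 0 0.008 0 0"

```text
clock: 11.9
eef_pos: [0.5197, 0.0496, 0.064]
ee_rot: [[0.046, 0.015, 0.999], [-0.008, 1.0, -0.014], [-0.999, -0.008, 0.046]]
wrist_force: [-1.1, 0.0, -3.0]
width: 0.321
```

```bash
python3 plan.py 0.531 0.053 0.059 -1.2 .005 10.4 0
```

```text
t 11.9 p [0.5197 0.0496 0.064 ] yaw -0.83 F [-1.1  0.  -3. ] q6 0.11
[[0.0017,0.0012,0.0038,0.12,0.0],[0.0017,0.0012,0.0038,0.12,0.0],[0.0017,0.0012,0.0038,0.12,0.0]]
```

Call:
arm_command --pt "0.003 0.001 0.004 0.2 0" --pt "0.002 0.001 0.004 0.1 0"

```text
clock: 12.15
eef_pos: [0.5285, 0.0514, 0.0599]
ee_rot: [[0.046, 0.02, 0.999], [-0.008, 1.0, -0.02], [-0.999, -0.007, 0.046]]
wrist_force: [-2.7, -0.0, -0.5]
width: 0.315
```

Call:
arm_command --pt "0 0 0.003 0 0" --pt "0 0 0.003 0 0"

```text
clock: 12.4
eef_pos: [0.5341, 0.0515, 0.0597]
ee_rot: [[0.044, 0.02, 0.999], [-0.008, 1.0, -0.02], [-0.999, -0.008, 0.044]]
wrist_force: [-4.9, 0.2, 2.0]
width: 0.317
```

Call:
arm_command --pt "0 0 0.003 0 0" --pt "0 0 0.002 0 0"

```text
clock: 12.65
eef_pos: [0.5346, 0.0514, 0.0592]
ee_rot: [[0.033, 0.021, 0.999], [-0.008, 1.0, -0.02], [-0.999, -0.008, 0.033]]
wrist_force: [-5.1, -0.2, 0.3]
width: 0.316
```

Call:
arm_command --pt "0 0 0.003 0 0" --pt "0 0 0.003 0 0"

```text
clock: 12.9
eef_pos: [0.5352, 0.0513, 0.0585]
ee_rot: [[0.021, 0.021, 1.0], [-0.009, 1.0, -0.021], [-1.0, -0.008, 0.021]]
wrist_force: [-7.1, -0.0, 1.7]
width: 0.314
```

```bash
python3 plan.py 0.5 0.05 0.06 -1.2 .06 10.4 0;  python3 - <<'E'
from h import *
np.set_printoptions(precision=4,suppress=True)
c,_=shot('scene','s5.png'); im=cv2.imread('pics/s5.png')[225:425,250:520]; cv2.imwrite('pics/s5c.png',cv2.resize(im,None,fx=2.9,fy=2.9,interpolation=cv2.INTER_CUBIC))
def R(a): return np.array([[np.cos(a),-np.sin(a)],[np.sin(a),np.cos(a)]])
p=(.6116,.0512,-.0206)
for l in[(-.065,-.05),(-.065,.05),(.065,-.05),(.065,.05)]:
    print(l,(proj(c,np.r_[p[:2]+R(p[2])@l,.036])-(250,225))*2.9)
E
```

```text
t 12.9 p [0.5352 0.0513 0.0585] yaw -1.19 F [-7.1 -0.   1.7] q6 0.11
[[-0.0015,-0.0021,-0.0352,0.01,0.0]]
(-0.065, -0.05) [321.1674 210.7854]
(-0.065, 0.05) [448.7146 266.4448]
(0.065, -0.05) [240.1314 351.8998]
(0.065, 0.05) [375.1668 416.566 ]
```

View pics/s5c.png

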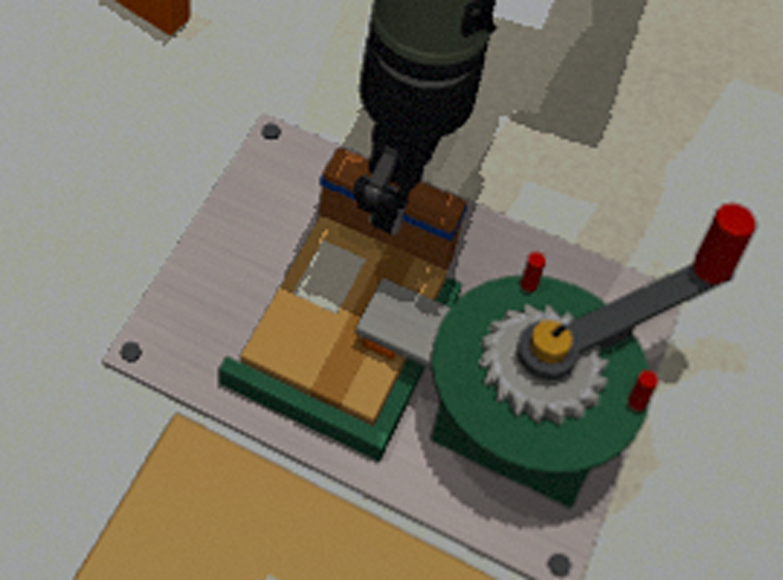

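The parcel is flush in the corner: its far edge lies along the far fence at (243,358)–(376,420), close to the predicted points. I'm backing off and setting the block down at about (0.52, -0.20).

Call:
arm_command --pt "0 0 -0.012 0 0" --pt "-0.01 0 -0.015 0 0" --pt "-0.03 0 0 0 0" --pt "-0.03 0 0 0 0"

```text
clock: 13.45
eef_pos: [0.5055, 0.0528, 0.1296]
ee_rot: [[0.025, 0.02, 0.999], [-0.008, 1.0, -0.02], [-1.0, -0.008, 0.025]]
wrist_force: [0.7, -0.5, -0.9]
width: 0.32
```

```bash
python3 plan.py 0.52 -0.2 0.1 -1.2 .05 10.4 0;  python3 - <<'E'
from h import *
np.set_printoptions(precision=4,suppress=True)
c,_=shot('side','d5.png');c2,_=shot('wrist','w5.png')
im=cv2.imread('pics/d5.png')[270:430,100:340]; cv2.imwrite('pics/d5c.png',cv2.resize(im,None,fx=3.3,fy=3.3,interpolation=cv2.INTER_CUBIC)); print(bot.sense()['ee_rot'])
E
```

```text
t 13.45 p [0.5055 0.0528 0.1296] yaw -1.15 F [ 0.7 -0.5 -0.9] q6 0.12
[[0.0049,-0.0421,0.0033,0.01,0.0],[0.0049,-0.0421,0.0033,0.01,0.0],[0.0049,-0.0421,0.0033,0.01,0.0],[0.0049,-0.0421,0.0033,0.01,0.0],[0.0049,-0.0421,0.0033,0.01,0.0]]
[[0.0049,-0.0421,0.0033,0.01,0.0]]
[[ 0.0318  0.0203  0.9993]
 [-0.0076  0.9998 -0.02  ]
 [-0.9995 -0.007   0.032 ]]
```

View pics/d5c.png

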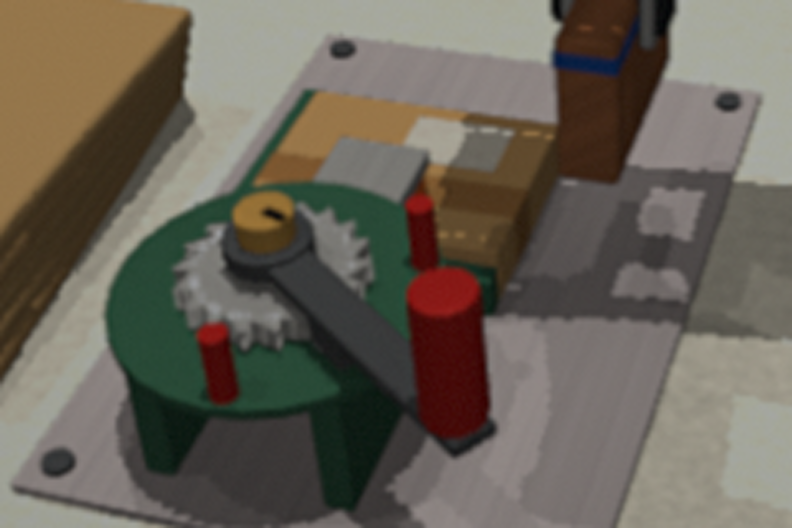

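Seated: the parcel's near edge lines up with the end of the left fence, and there's no gap at the far fence. Placing the block.

Call:
arm_command --pt "0.003 -0.042 0.0035 0 0" --pt "0.003 -0.042 0.0035 0 0" --pt "0.005 -0.042 0.0035 0 0" --pt "0.008 -0.042 0.0035 0 0" --pt "0.01 -0.042 0.0035 0 0"

```text
clock: 14.18
eef_pos: [0.5228, -0.1602, 0.1039]
ee_rot: [[0.04, 0.013, 0.999], [-0.008, 1.0, -0.013], [-0.999, -0.007, 0.04]]
wrist_force: [0.2, 0.3, -1.6]
width: 0.318
```

Call:
arm_command --pt "0.01 -0.042 0.0035 0 0" --pt "0.015 0 0 0 0" --pt "0.01 0 0 0 0"

```text
clock: 14.55
eef_pos: [0.5261, -0.2059, 0.0663]
ee_rot: [[0.04, 0.018, 0.999], [-0.008, 1.0, -0.017], [-0.999, -0.008, 0.04]]
wrist_force: [0.2, -0.0, -1.9]
width: 0.318
```

```bash
python3 plan.py 0.52 -0.2 0.05 -1.2 .01 10.4 0
```

```text
t 14.55 p [ 0.5261 -0.2059  0.0663] yaw -0.99 F [ 0.2 -0.  -1.9] q6 -0.39
[[0.0082,0.0029,-0.0031,0.11,0.0],[0.0082,0.0029,-0.0031,0.11,0.0]]
```

Call:
arm_command --pt "0.007 0 0 0 0" --pt "0.006 0 0 0 0" --pt "0.003 0 0 0 0"

```text
clock: 14.92
eef_pos: [0.5262, -0.2032, 0.0487]
ee_rot: [[0.039, 0.014, 0.999], [-0.007, 1.0, -0.014], [-0.999, -0.007, 0.039]]
wrist_force: [-0.9, 0.4, -1.3]
width: 0.32
```

Call:
arm_command --pt "0.002 0 0 0 0" --pt "0.002 0 0 0 0"

```text
clock: 15.18
eef_pos: [0.5265, -0.203, 0.0481]
ee_rot: [[0.039, 0.013, 0.999], [-0.008, 1.0, -0.012], [-0.999, -0.008, 0.039]]
wrist_force: [-5.2, 0.9, 15.0]
width: 0.319
```

Call:
arm_command --pt "0 0 0 0 0.3" --pt "0 0 0 0 1" --pt "0 0 0 0 1" --pt "-0.02 0 0 0 1" --pt "-0.04 0 0 0 1" --squeeze 20

```text
clock: 15.8
eef_pos: [0.5233, -0.2015, 0.1074]
ee_rot: [[0.036, 0.012, 0.999], [-0.007, 1.0, -0.011], [-0.999, -0.006, 0.036]]
wrist_force: [0.5, -1.0, 0.7]
width: 1.0
```

Call:
arm_command --pt "-0.05 0 0 0 1" --pt "-0.055 0 0 0 1"

```text
clock: 16.05
eef_pos: [0.5186, -0.2003, 0.2134]
ee_rot: [[0.032, 0.012, 0.999], [-0.005, 1.0, -0.011], [-0.999, -0.005, 0.032]]
wrist_force: [0.3, -0.5, -0.4]
width: 1.003
```

```bash
python3 plan.py 0.514 0.262 0.21 52.6; python3 - <<'E'
from h import *
c,_=shot('scene');print([(x['p'],np.round(x['xy'],1),onz(c,x['xy'],0)) for x in bot.spot_point('block','scene')])
E
```

```text
t 16.05 p [ 0.5186 -0.2003  0.2134] yaw -0.66 F [ 0.3 -0.5 -0.4] q6 -0.39
[[0.0004,0.0578,-0.0012,-6.66,1.0],[0.0004,0.0575,0.0055,-6.66,1.0],[0.0004,0.0565,0.0121,-6.66,1.0],[0.0004,0.0547,0.0186,-6.66,1.0],[0.0004,0.0522,0.0248,-6.66,1.0]]
[[0.0004,0.049,0.0307,-6.66,1.0],[0.0004,0.0451,0.0361,-6.66,1.0],[0.0004,0.0406,0.0411,-6.66,1.0]]
[(0.88, array([280.8, 269. ]), array([ 0.53382933, -0.20223396,  0.        ]))]
```

Call:
arm_command --pt "-0.002 0.058 -0.001 -6.7 1" --pt "-0.002 0.0575 0.0055 -6.7 1" --pt "0 0.0565 0.012 -6.7 1" --pt "0 0.055 0.0185 -6.7 1" --pt "0 0.052 0.025 -6.7 1"

```text
clock: 16.77
eef_pos: [0.5188, 0.0914, 0.2181]
ee_rot: [[0.049, -0.55, 0.834], [-0.012, 0.834, 0.551], [-0.999, -0.037, 0.034]]
wrist_force: [0.1, 0.3, -0.3]
width: 0.999
```

Call:
arm_command --pt "0 0.049 0.031 -6.7 1" --pt "0 0.045 0.036 -6.7 1" --pt "0 0.0405 0.041 -6.7 1" --pt "0 0 0 0 1"

```text
clock: 17.27
eef_pos: [0.5123, 0.274, 0.2124]
ee_rot: [[0.047, -0.814, 0.58], [-0.012, 0.58, 0.815], [-0.999, -0.046, 0.017]]
wrist_force: [-0.4, -0.5, -0.2]
width: 1.001
```

```bash
python3 - <<'E'
from h import *
c,_=shot('wrist','w6.png');print(np.array(bot.sense()['ee_rot']).round(3))
print([(x['p'],np.round(x['xy'],1),onz(c,x['xy'],.135)) for l in('handle_knob','screw_axis') for x in bot.spot_point(l,'wrist')])
E
python3 plan.py 0.514 0.262 0.118 52.6 .05
```

```text
[[ 0.047 -0.812  0.581]
 [-0.014  0.581  0.813]
 [-0.999 -0.046  0.016]]
[(0.79, array([304.7, 259.1]), array([0.5124097 , 0.26220766, 0.135     ])), (0.69, array([303.4, 405.3]), array([0.61486225, 0.1854374 , 0.135     ]))]
t 17.43 p [0.5127 0.2697 0.2129] yaw 54.24 F [-0.8 -0.  -0.3] q6 -0.45
[[0.0475,-0.0028,-0.0027,0.82,1.0],[0.0475,-0.0028,-0.0027,0.82,1.0]]
```

View pics/w6.png

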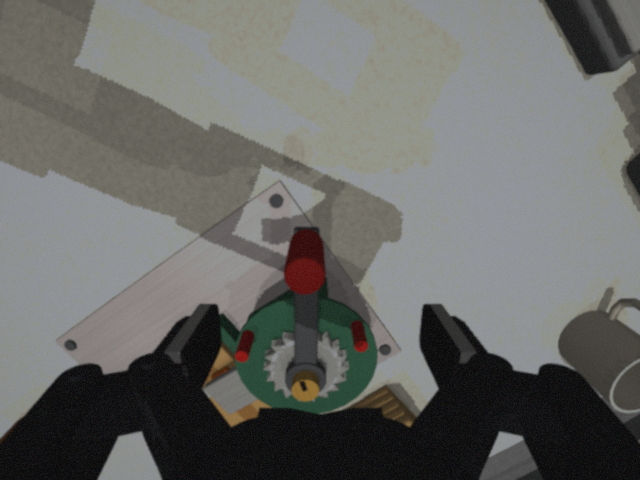

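The knob is centred at (305,260), with the fingers straddling it on the tangential sides. Descending.

Call:
arm_command --pt "0.045 0 -0.0035 0.5 1" --pt "0.048 0 -0.0035 0.5 1" --pt "0 0 0 0 1"

```text
clock: 17.8
eef_pos: [0.5146, 0.258, 0.1194]
ee_rot: [[0.05, -0.795, 0.605], [-0.014, 0.605, 0.796], [-0.999, -0.048, 0.019]]
wrist_force: [0.1, -0.1, 0.2]
width: 1.002
```

Call:
arm_command --pt "0 0 0 0 0" --pt "0 0 0 0 0" --pt "0 0 0 0 0" --pt "0 0 0 0 0" --squeeze 25

```text
clock: 18.3
eef_pos: [0.5179, 0.2578, 0.1252]
ee_rot: [[0.059, -0.793, 0.606], [-0.01, 0.607, 0.795], [-0.998, -0.053, 0.027]]
wrist_force: [0.4, 0.3, -5.2]
width: 0.3
```

```bash
cat > hs.py <<'E'
from h import *
s=bot.sense(); p=np.array(s['eef_pos']); R=np.array(s['ee_rot']); g=p-R[:,0]*.019
a=np.array([.6148,.1858]); d=g[:2]-a; th=np.degrees(np.arctan2(d[1],d[0])); yaw=np.degrees(np.arctan2(R[1,2],R[0,2]))
q=np.radians(180-1.2-(th%360))+.2
print('t',round(s['clock'],2),'q',round(q,3),'r',round(np.hypot(*d),4),'z',p[2].round(4),'yaw-tangent',round(yaw-(th%360-90),1),'F tang',round(float(np.dot(s['wrist_force'],R[:,2])),1),'F out',round(float(np.dot(s['wrist_force'],R[:,1])),1),'Fz',round(s['wrist_force'][2],1),'w',round(s['width'],3),'q6',round(s['joint_positions'][5],2),'tilt',R[2,1:].round(3))
E
python3 hs.py
```

```text
t 18.3 q 0.814 r 0.1217 z 0.1252 yaw-tangent -0.9 F tang 0.3 F out 0.1 Fz -5.2 w 0.3 q6 -0.43 tilt [-0.053  0.027]
```

Call:
arm_command --pt "0.002 0.001 0.018 8 0" --pt "0.002 0 0.018 8 0" --pt "0.001 -0.001 0.018 8 0"

```text
clock: 18.68
eef_pos: [0.5559, 0.292, 0.1252]
ee_rot: [[0.058, -0.472, 0.88], [-0.02, 0.88, 0.474], [-0.998, -0.045, 0.042]]
wrist_force: [-0.3, 0.1, -0.0]
width: 0.301
```

```bash
python3 hs.py
```

```text
t 18.68 q 1.237 r 0.1223 z 0.1252 yaw-tangent -1.1 F tang -0.2 F out 0.2 Fz -0.0 w 0.301 q6 0.02 tilt [-0.045  0.042]
```

Call:
arm_command --pt "0.001 0 0.012 5 0" --pt "0.001 0 0.008 3 0"

```text
clock: 18.92
eef_pos: [0.5727, 0.3002, 0.1251]
ee_rot: [[0.053, -0.344, 0.937], [-0.025, 0.938, 0.346], [-0.998, -0.042, 0.041]]
wrist_force: [-1.1, -0.2, 5.3]
width: 0.3
```

```bash
python3 hs.py
```

```text
t 18.93 q 1.39 r 0.1227 z 0.1251 yaw-tangent -0.3 F tang -0.9 F out -0.1 Fz 5.3 w 0.3 q6 0.16 tilt [-0.042  0.041]
```

Call:
arm_command --pt "0.001 0 0.008 2 0"

```text
clock: 19.05
eef_pos: [0.5765, 0.3016, 0.125]
ee_rot: [[0.044, -0.311, 0.949], [-0.03, 0.949, 0.313], [-0.999, -0.042, 0.032]]
wrist_force: [-18.1, -5.7, 15.5]
width: 0.303
```

```bash
python3 hs.py; python3 - <<'E'
from h import *
c,_=shot('scene','s7.png'); im=cv2.imread('pics/s7.png')[200:440,240:560]; cv2.imwrite('pics/s7c.png',cv2.resize(im,None,fx=2.4,fy=2.4,interpolation=cv2.INTER_CUBIC))
E
```

```text
t 19.05 q 1.425 r 0.1227 z 0.125 yaw-tangent -0.4 F tang -18.4 F out -0.4 Fz 15.5 w 0.303 q6 0.2 tilt [-0.042  0.032]
```

View pics/s7c.png

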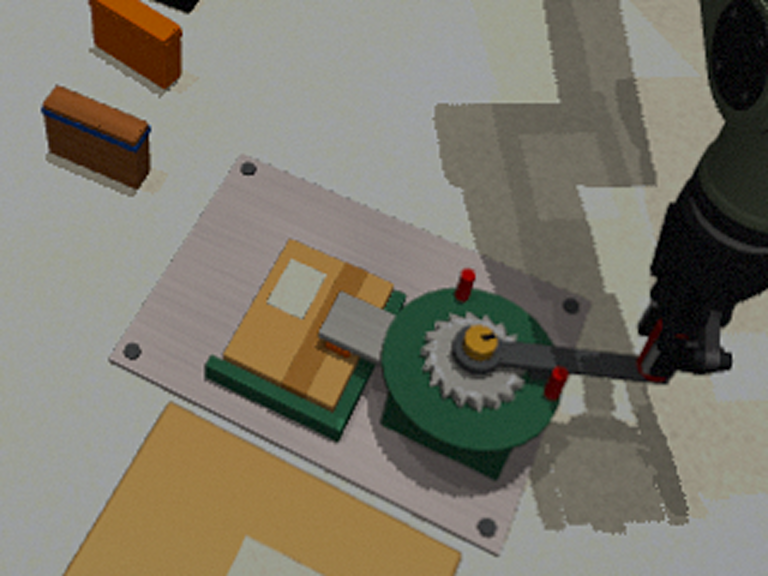

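The handle is at its far stop and the block stands upright. The parcel is still seated. Swinging back to the other stop.

Call:
arm_command --pt "0 -0.0012 -0.0175 -8 0" --pt "0 -0.0012 -0.0175 -8 0" --pt "0 -0.0012 -0.0175 -8 0" --pt "0 -0.0012 -0.0175 -8 0"

```text
clock: 19.6
eef_pos: [0.5208, 0.2615, 0.1253]
ee_rot: [[0.049, -0.778, 0.627], [-0.031, 0.626, 0.779], [-0.998, -0.058, 0.007]]
wrist_force: [5.2, -0.6, -5.0]
width: 0.297
```

```bash
python3 hs.py
```

```text
t 19.6 q 0.856 r 0.1217 z 0.1253 yaw-tangent -0.0 F tang 2.8 F out -4.1 Fz -5.0 w 0.297 q6 -0.39 tilt [-0.058  0.007]
```

Call:
arm_command --pt "0 -0.0012 -0.0175 -8 0" --pt "0 -0.0012 -0.0175 -8 0" --pt "0 -0.0012 -0.0175 -8 0" --pt "0 -0.0012 -0.0175 -8 0"

```text
clock: 20.1
eef_pos: [0.4955, 0.2001, 0.1256]
ee_rot: [[0.056, -0.993, 0.105], [-0.021, 0.104, 0.994], [-0.998, -0.058, -0.015]]
wrist_force: [1.2, 2.4, -7.2]
width: 0.294
```

```bash
python3 hs.py
```

```text
t 20.1 q 0.301 r 0.1213 z 0.1256 yaw-tangent 1.0 F tang 2.6 F out -0.5 Fz -7.2 w 0.294 q6 -1.05 tilt [-0.058 -0.015]
```

Call:
arm_command --pt "0.001 -0.001 -0.0165 -8 0" --pt "0 -0.0005 -0.0145 -7 0" --pt "0 0 -0.009 -3 0"

```text
clock: 20.48
eef_pos: [0.4968, 0.1632, 0.1258]
ee_rot: [[0.057, -0.976, -0.211], [-0.01, -0.212, 0.977], [-0.998, -0.054, -0.022]]
wrist_force: [-2.9, 23.6, -5.4]
width: 0.297
```

```bash
python3 hs.py
```

```text
t 20.48 q -0.007 r 0.1212 z 0.1258 yaw-tangent 1.6 F tang 23.8 F out -1.9 Fz -5.4 w 0.297 q6 -1.45 tilt [-0.054 -0.022]
```

Call:
arm_command --pt "0 -0.001 0.0175 8 0" --pt "0 -0.001 0.0175 8 0" --pt "0 -0.001 0.0175 8 0" --pt "0 -0.001 0.0175 8 0"

```text
clock: 20.98
eef_pos: [0.5037, 0.2305, 0.1259]
ee_rot: [[0.064, -0.934, 0.351], [-0.016, 0.351, 0.936], [-0.998, -0.065, 0.007]]
wrist_force: [5.0, -5.9, -4.0]
width: 0.294
```

```bash
python3 hs.py
```

```text
t 20.98 q 0.56 r 0.121 z 0.1259 yaw-tangent 1.3 F tang -3.8 F out -6.5 Fz -4.0 w 0.294 q6 -0.75 tilt [-0.065  0.007]
```

Call:
arm_command --pt "0 -0.001 0.0175 8 0" --pt "0 -0.001 0.0175 8 0" --pt "0 -0.001 0.0175 8 0" --pt "0 -0.001 0.0175 8 0"

```text
clock: 21.48
eef_pos: [0.5426, 0.2817, 0.1261]
ee_rot: [[0.056, -0.599, 0.799], [-0.034, 0.799, 0.601], [-0.998, -0.061, 0.025]]
wrist_force: [0.0, -4.4, 1.3]
width: 0.299
```

```bash
python3 hs.py
```

```text
t 21.48 q 1.101 r 0.1212 z 0.1261 yaw-tangent -0.3 F tang -2.6 F out -3.6 Fz 1.3 w 0.299 q6 -0.12 tilt [-0.061  0.025]
```

Call:
arm_command --pt "0 -0.001 0.0175 8 0" --pt "0 -0.001 0.0155 7 0" --pt "0 0 0.009 3 0"

```text
clock: 21.85
eef_pos: [0.5757, 0.2999, 0.1261]
ee_rot: [[0.044, -0.317, 0.948], [-0.043, 0.947, 0.318], [-0.998, -0.055, 0.028]]
wrist_force: [-2.7, -1.8, 2.9]
width: 0.295
```

```bash
python3 hs.py
```

```text
t 21.85 q 1.415 r 0.1216 z 0.1261 yaw-tangent -0.6 F tang -3.0 F out -1.1 Fz 2.9 w 0.295 q6 0.2 tilt [-0.055  0.028]
```

Call:
arm_command --pt "0 -0.0012 -0.0175 -8 0" --pt "0 -0.0012 -0.0175 -8 0" --pt "0 -0.0012 -0.0175 -8 0" --pt "0 -0.0012 -0.0175 -8 0" --pt "0 -0.0012 -0.0175 -8 0"

```text
clock: 22.48
eef_pos: [0.5123, 0.2466, 0.1263]
ee_rot: [[0.054, -0.862, 0.504], [-0.04, 0.502, 0.864], [-0.998, -0.067, -0.007]]
wrist_force: [2.7, -1.9, -5.7]
width: 0.295
```

```bash
python3 hs.py
```

```text
t 22.48 q 0.716 r 0.1205 z 0.1263 yaw-tangent 0.5 F tang -0.3 F out -2.9 Fz -5.7 w 0.295 q6 -0.54 tilt [-0.067 -0.007]
```

Call:
arm_command --pt "0 -0.0012 -0.0175 -8 0" --pt "0 -0.0012 -0.0175 -8 0" --pt "0 -0.0012 -0.0175 -8 0" --pt "0 -0.0012 -0.0165 -8 0"

```text
clock: 22.98
eef_pos: [0.4957, 0.1819, 0.1266]
ee_rot: [[0.058, -0.997, -0.044], [-0.031, -0.046, 0.998], [-0.998, -0.057, -0.033]]
wrist_force: [1.5, 0.9, -9.0]
width: 0.299
```

```bash
python3 hs.py
```

```text
t 22.98 q 0.152 r 0.1203 z 0.1266 yaw-tangent 1.0 F tang 1.1 F out -1.0 Fz -9.0 w 0.299 q6 -1.22 tilt [-0.057 -0.033]
```

Third tightening swing; I'm watching for the 9 N click-over.

Call:
arm_command --pt "0.001 -0.0005 -0.014 -7 0" --pt "0 0 -0.01 -3 0"

```text
clock: 23.22
eef_pos: [0.498, 0.1631, 0.1267]
ee_rot: [[0.058, -0.975, -0.214], [-0.016, -0.215, 0.977], [-0.998, -0.053, -0.028]]
wrist_force: [-4.1, 33.5, -12.4]
width: 0.297
```

Call:
arm_command --pt "0.0005 -0.001 0.0175 8 0" --pt "0 -0.001 0.0175 8 0" --pt "0 -0.001 0.0175 8 0" --pt "0 -0.001 0.0175 8 0"

```text
clock: 23.72
eef_pos: [0.5049, 0.2306, 0.1267]
ee_rot: [[0.066, -0.935, 0.35], [-0.021, 0.349, 0.937], [-0.998, -0.069, 0.003]]
wrist_force: [5.1, -6.5, -3.2]
width: 0.296
```

```bash
python3 hs.py
```

```text
t 23.73 q 0.566 r 0.12 z 0.1267 yaw-tangent 1.7 F tang -4.3 F out -6.8 Fz -3.2 w 0.296 q6 -0.75 tilt [-0.069  0.003]
```

Call:
arm_command --pt "0 -0.001 0.0175 8 0" --pt "0 -0.001 0.0175 8 0"

```text
clock: 23.98
eef_pos: [0.5211, 0.2591, 0.1267]
ee_rot: [[0.064, -0.799, 0.598], [-0.03, 0.597, 0.801], [-0.997, -0.069, 0.014]]
wrist_force: [1.8, -4.0, -4.1]
width: 0.299
```

```bash
python3 hs.py
```

```text
t 23.98 q 0.84 r 0.1202 z 0.1267 yaw-tangent 1.2 F tang -2.2 F out -3.5 Fz -4.1 w 0.299 q6 -0.42 tilt [-0.069  0.014]
```

Call:
arm_command --pt "0 -0.001 0.0175 8 0" --pt "0 -0.001 0.0175 8 0"

```text
clock: 24.22
eef_pos: [0.544, 0.2817, 0.1268]
ee_rot: [[0.059, -0.6, 0.798], [-0.039, 0.797, 0.602], [-0.997, -0.067, 0.024]]
wrist_force: [1.2, -3.4, -0.5]
width: 0.301
```

```bash
python3 hs.py
```

```text
t 24.23 q 1.11 r 0.1205 z 0.1268 yaw-tangent 0.4 F tang -1.0 F out -3.4 Fz -0.5 w 0.301 q6 -0.12 tilt [-0.067  0.024]
```

Call:
arm_command --pt "0 -0.001 0.0175 8 0" --pt "0 -0.001 0.0155 7 0" --pt "0 0 0.009 3 0"

```text
clock: 24.6
eef_pos: [0.5771, 0.2995, 0.1268]
ee_rot: [[0.046, -0.318, 0.947], [-0.049, 0.946, 0.32], [-0.998, -0.061, 0.028]]
wrist_force: [-15.3, -5.5, 9.2]
width: 0.298
```

```bash
python3 hs.py
```

```text
t 24.6 q 1.425 r 0.1209 z 0.1268 yaw-tangent 0.1 F tang -16.0 F out -0.9 Fz 9.2 w 0.298 q6 0.2 tilt [-0.061  0.028]
```

```bash
cat > mark.py <<'E'
from h import *
import sys
c,_=shot('scene',sys.argv[1]); a=np.array([.6148,.1858])
for f in('scene0.png','s5.png','s7.png',sys.argv[1]):
    im=cv2.imread('pics/'+f)
    src=np.float32([proj(c,[a[0]+dx,a[1]+dy,.116]) for dx,dy in((-.03,-.03),(.03,-.03),(.03,.03),(-.03,.03))])
    H=cv2.getPerspectiveTransform(src,np.float32([[0,0],[120,0],[120,120],[0,120]]))
    w=cv2.warpPerspective(im,H,(120,120),flags=cv2.INTER_CUBIC).astype(int)  # col=x, row=y, 0.5mm
    sat=w[:,:,2]-w[:,:,0]; hub=cv2.morphologyEx((sat>60).astype(np.uint8),cv2.MORPH_CLOSE,np.ones((15,15)))
    n,lab,st,cen=cv2.connectedComponentsWithStats(hub); k=min(range(1,n),key=lambda i:np.hypot(*(cen[i]-60))if st[i,4]>200 else 999)
    (x,y),r=cv2.minEnclosingCircle(np.argwhere(lab==k)[:,::-1].astype(np.float32))
    yy,xx=np.mgrid[:120,:120]; m=((xx-x)**2+(yy-y)**2<(r*.95)**2)
    v=w.sum(2); d=m*np.clip(np.median(v[m])*.7-v,0,None); cx,cy=(d*xx).sum()/d.sum()-x,(d*yy).sum()/d.sum()-y
    print(f,'r',round(r/2,1),'mark off mm',round(cx/2,1),round(cy/2,1),'ang rad',round(float(np.arctan2(cy,cx)),2))
    cv2.imwrite('pics/m_'+f,cv2.resize(w.astype(np.uint8),None,fx=3,fy=3))
E
python3 mark.py s8.png; python3 hs.py
cd pics; python3 -c "
import cv2,numpy as np
cv2.imwrite('mm.png',np.hstack([cv2.imread('m_'+f)[60:300,60:300] for f in('scene0.png','s7.png','s8.png')]))"
```

```text
scene0.png r 14.5 mark off mm 1.5 1.1 ang rad 0.64
s5.png r 14.6 mark off mm 2.2 0.6 ang rad 0.26
s7.png r 14.7 mark off mm 3.1 1.1 ang rad 0.33
s8.png r 14.6 mark off mm 5.7 0.9 ang rad 0.15
t 24.65 q 1.423 r 0.1208 z 0.1269 yaw-tangent -0.1 F tang -3.7 F out -1.4 Fz 2.4 w 0.3 q6 0.2 tilt [-0.061  0.026]
```

The hub-mark reading isn't reliable, so I'll run further full cycles (harmless) and sample the force during the steady part of each swing.

Call:
arm_command --pt "0 -0.0012 -0.0175 -8 0" --pt "0 -0.0012 -0.0175 -8 0" --pt "0 -0.0012 -0.0175 -8 0" --pt "0 -0.0012 -0.0175 -8 0" --pt "0 -0.0012 -0.0175 -8 0"

```text
clock: 25.28
eef_pos: [0.513, 0.2461, 0.1272]
ee_rot: [[0.055, -0.862, 0.503], [-0.046, 0.501, 0.864], [-0.997, -0.071, -0.012]]
wrist_force: [3.3, -2.0, -6.2]
width: 0.293
```

Call:
arm_command --pt "0.001 -0.0012 -0.0175 -8 0" --pt "0.001 -0.0012 -0.0175 -8 0" --pt "0 -0.0012 -0.0175 -8 0" --pt "0 -0.0012 -0.0165 -8 0"

```text
clock: 25.78
eef_pos: [0.4966, 0.1824, 0.1274]
ee_rot: [[0.06, -0.997, -0.044], [-0.035, -0.046, 0.998], [-0.998, -0.058, -0.037]]
wrist_force: [1.9, 2.0, -8.3]
width: 0.297
```

```bash
python3 hs.py
```

```text
t 25.77 q 0.156 r 0.1194 z 0.1274 yaw-tangent 1.2 F tang 2.3 F out -1.5 Fz -8.3 w 0.297 q6 -1.21 tilt [-0.058 -0.037]
```

Call:
arm_command --pt "0 0 -0.0135 -7 0" --pt "0 0 -0.008 -3 0"

```text
clock: 26.02
eef_pos: [0.4988, 0.1633, 0.1275]
ee_rot: [[0.061, -0.974, -0.217], [-0.026, -0.219, 0.975], [-0.998, -0.054, -0.038]]
wrist_force: [-4.5, 22.0, -5.9]
width: 0.297
```

```bash
python3 hs.py
```

```text
t 26.02 q -0.006 r 0.1192 z 0.1275 yaw-tangent 1.9 F tang 22.7 F out -0.1 Fz -5.9 w 0.297 q6 -1.44 tilt [-0.054 -0.038]
```

Call:
arm_command --pt "0.0005 0 0.0175 8 0" --pt "0 0 0.0175 8 0" --pt "0 -0.001 0.0175 8 0"

```text
clock: 26.4
eef_pos: [0.5007, 0.2153, 0.1276]
ee_rot: [[0.073, -0.975, 0.212], [-0.025, 0.21, 0.977], [-0.997, -0.077, -0.009]]
wrist_force: [4.1, -5.1, -2.3]
width: 0.295
```

Call:
arm_command --pt "0 -0.001 0.0175 8 0"

```text
clock: 26.52
eef_pos: [0.5061, 0.2313, 0.1277]
ee_rot: [[0.074, -0.934, 0.348], [-0.028, 0.347, 0.937], [-0.997, -0.079, -0.001]]
wrist_force: [4.9, -7.0, -1.1]
width: 0.297
```

```bash
python3 hs.py
```

```text
t 26.52 q 0.575 r 0.1193 z 0.1277 yaw-tangent 2.3 F tang -4.8 F out -6.9 Fz -1.1 w 0.297 q6 -0.73 tilt [-0.079 -0.001]
```

Call:
arm_command --pt "0 -0.001 0.0175 8 0"

```text
clock: 26.65
eef_pos: [0.5134, 0.2461, 0.1277]
ee_rot: [[0.074, -0.876, 0.477], [-0.032, 0.476, 0.879], [-0.997, -0.081, 0.007]]
wrist_force: [4.2, -7.6, -1.1]
width: 0.297
```

```bash
python3 hs.py
```

```text
t 26.65 q 0.714 r 0.1195 z 0.1277 yaw-tangent 2.1 F tang -4.7 F out -7.2 Fz -1.1 w 0.297 q6 -0.57 tilt [-0.081  0.007]
```

Call:
arm_command --pt "0 -0.001 0.0175 8 0"

```text
clock: 26.78
eef_pos: [0.5224, 0.2594, 0.1277]
ee_rot: [[0.073, -0.799, 0.597], [-0.037, 0.596, 0.802], [-0.997, -0.081, 0.014]]
wrist_force: [2.7, -6.6, -1.1]
width: 0.295
```

```bash
python3 hs.py
```

```text
t 26.77 q 0.849 r 0.1196 z 0.1277 yaw-tangent 1.8 F tang -3.7 F out -6.0 Fz -1.1 w 0.295 q6 -0.41 tilt [-0.081  0.014]
```

Call:
arm_command --pt "0 -0.001 0.0175 8 0"

```text
clock: 26.9
eef_pos: [0.5328, 0.2709, 0.1277]
ee_rot: [[0.07, -0.707, 0.704], [-0.044, 0.703, 0.71], [-0.997, -0.08, 0.018]]
wrist_force: [-3.0, -10.1, 4.6]
width: 0.295
```

```bash
python3 hs.py
```

```text
t 26.9 q 0.979 r 0.1197 z 0.1277 yaw-tangent 1.1 F tang -9.2 F out -5.3 Fz 4.6 w 0.295 q6 -0.25 tilt [-0.08   0.018]
```

Call:
arm_command --pt "0 -0.001 0.0175 8 0" --pt "0 -0.001 0.0175 8 0" --pt "0 -0.001 0.0155 7 0" --pt "0 0 0.009 3 0"

```text
clock: 27.4
eef_pos: [0.5418, 0.2739, 0.1266]
ee_rot: [[-0.03, -0.321, 0.947], [-0.114, 0.942, 0.315], [-0.993, -0.098, -0.065]]
wrist_force: [-25.6, -16.3, 17.5]
width: 0.297
```

```bash
python3 hs.py
```

```text
t 27.4 q 1.074 r 0.1158 z 0.1266 yaw-tangent -20.3 F tang -30.5 F out -8.8 Fz 17.5 w 0.297 q6 0.21 tilt [-0.098 -0.065]
```

The handle met hard resistance from about q = 0.98, where the force jumped from about 4 N to 9 N, as expected with the nut at its end. I'll relieve it, realign and repeat a short swing: if the nut is at its end, the resistance should come within the idle play.

Call:
arm_command --pt "0 0.001 -0.006 -9 0" --pt "0 0 -0.012 -9 0" --pt "0 -0.001 -0.0165 -8 0"

```text
clock: 27.78
eef_pos: [0.5168, 0.242, 0.1279]
ee_rot: [[-0.02, -0.717, 0.697], [-0.143, 0.692, 0.708], [-0.99, -0.086, -0.116]]
wrist_force: [16.2, -7.3, -22.0]
width: 0.294
```

```bash
python3 hs.py
```

```text
t 27.77 q 0.722 r 0.1141 z 0.1279 yaw-tangent -13.5 F tang 8.7 F out -14.8 Fz -22.0 w 0.294 q6 -0.25 tilt [-0.086 -0.116]
```

Call:
arm_command --pt "0 -0.001 -0.0165 -8 0" --pt "0 -0.001 -0.0165 -8 0"

```text
clock: 28.02
eef_pos: [0.5058, 0.2134, 0.1287]
ee_rot: [[-0.0, -0.886, 0.463], [-0.144, 0.458, 0.877], [-0.99, -0.067, -0.128]]
wrist_force: [17.0, -5.2, -20.7]
width: 0.289
```

```bash
python3 hs.py
```

```text
t 28.02 q 0.45 r 0.1131 z 0.1287 yaw-tangent -12.3 F tang 6.0 F out -16.0 Fz -20.7 w 0.289 q6 -0.56 tilt [-0.067 -0.128]
```

Call:
arm_command --pt "0 -0.001 0.0165 8 0"

```text
clock: 28.15
eef_pos: [0.5169, 0.224, 0.1285]
ee_rot: [[0.006, -0.812, 0.584], [-0.149, 0.576, 0.803], [-0.989, -0.092, -0.118]]
wrist_force: [5.1, -14.3, 11.9]
width: 0.17
```

```bash
python3 hs.py
```

```text
t 28.15 q 0.575 r 0.1063 z 0.1285 yaw-tangent -13.3 F tang -9.9 F out -13.5 Fz 11.9 w 0.17 q6 -0.41 tilt [-0.092 -0.118]
```

Call:
arm_command --pt "0 -0.001 0.0165 8 0"

```text
clock: 28.28
eef_pos: [0.5286, 0.2347, 0.1277]
ee_rot: [[0.008, -0.719, 0.695], [-0.152, 0.686, 0.712], [-0.988, -0.112, -0.104]]
wrist_force: [-0.3, -0.1, -0.7]
width: 0.004
```

```bash
python3 hs.py
```

```text
t 28.27 q 0.719 r 0.1007 z 0.1277 yaw-tangent -13.4 F tang -0.2 F out 0.2 Fz -0.7 w 0.004 q6 -0.25 tilt [-0.112 -0.104]
```

Call:
arm_command --pt "0 -0.001 0.0165 8 0"

```text
clock: 28.4
eef_pos: [0.5415, 0.2459, 0.1268]
ee_rot: [[0.009, -0.611, 0.791], [-0.152, 0.781, 0.605], [-0.988, -0.126, -0.086]]
wrist_force: [-1.0, 0.4, -0.1]
width: -0.0
```

```bash
python3 hs.py
```

```text
t 28.4 q 0.888 r 0.0968 z 0.1268 yaw-tangent -12.0 F tang -0.5 F out 0.9 Fz -0.1 w -0.0 q6 -0.1 tilt [-0.126 -0.086]
```

The fingers slipped inward off the knob, after showing about 10 N resistance near q = 0.5. I'm rising to inspect.

Call:
arm_command --pt "-0.04 0 0 0 0" --pt "-0.05 0 0 0 0" --pt "-0.05 0 -0.02 0 0.5" --pt "0 0 -0.05 0 1" --pt "0 0 -0.04 0 1"

```text
clock: 29.02
eef_pos: [0.4541, 0.2029, 0.2794]
ee_rot: [[0.013, -0.612, 0.791], [-0.15, 0.781, 0.607], [-0.989, -0.126, -0.082]]
wrist_force: [-0.6, -0.7, 1.5]
width: 0.635
```

```bash
python3 plan.py 0.42 0.17 0.26 52; python3 - <<'E'
from h import *
np.set_printoptions(precision=4,suppress=True)
s=bot.sense(); print(np.array(s['ee_rot']).round(3), np.round(s['joint_positions'],3))
C={}
for n in('scene','side'): C[n],_=shot(n,n+'9.png')
for l in('screw_axis','handle_knob','pad_face','parcel'):
    r={n:[(x['p'],np.round(x['xy'],1)) for x in bot.spot_point(l,n)][:2] for n in C}; print(l,r)
    if r['scene'] and r['side']: print('   ',tri([(C[n],r[n][0][1]) for n in C])[0])
a=cv2.imread('pics/scene9.png')[265:425,290:530]; b=cv2.imread('pics/side9.png')[270:430,100:340]; o=cv2.imread('pics/side0.png')[270:430,100:340];o2=cv2.imread('pics/scene0.png')[265:425,290:530]
f=lambda x:cv2.resize(x,(400,280),interpolation=cv2.INTER_CUBIC)
cv2.imwrite('pics/cmp.png',np.vstack([np.hstack([f(o2),f(a)]),np.hstack([f(o),f(b)])]))
E
```

```text
t 29.02 p [0.4541 0.2029 0.2794] yaw 37.49 F [-0.6 -0.7  1.5] q6 -0.14
[[0.0097,-0.0027,-0.0235,-7.26,1.0],[0.0097,0.0003,-0.0237,-7.26,1.0]]
[[ 0.013 -0.612  0.791]
 [-0.15   0.781  0.607]
 [-0.989 -0.126 -0.082]] [ 0.486  0.199  1.619 -0.141  1.385 -0.143]
screw_axis {'scene': [(0.76, array([443.1, 332.5]))], 'side': [(0.89, array([177. , 325.7]))]}
    [0.6136 0.188  0.1355]
handle_knob {'scene': [(0.63, array([482.4, 289. ]))], 'side': [(0.8, array([261.8, 352.9])), (0.63, array([288.3, 210.2]))]}
    [0.4911 0.224  0.1409]
pad_face {'scene': [], 'side': []}
parcel {'scene': [(0.9, array([364.2, 337.6]))], 'side': [(0.67, array([225. , 332.5]))]}
    [0.6125 0.0422 0.0045]
```

View pics/cmp.png

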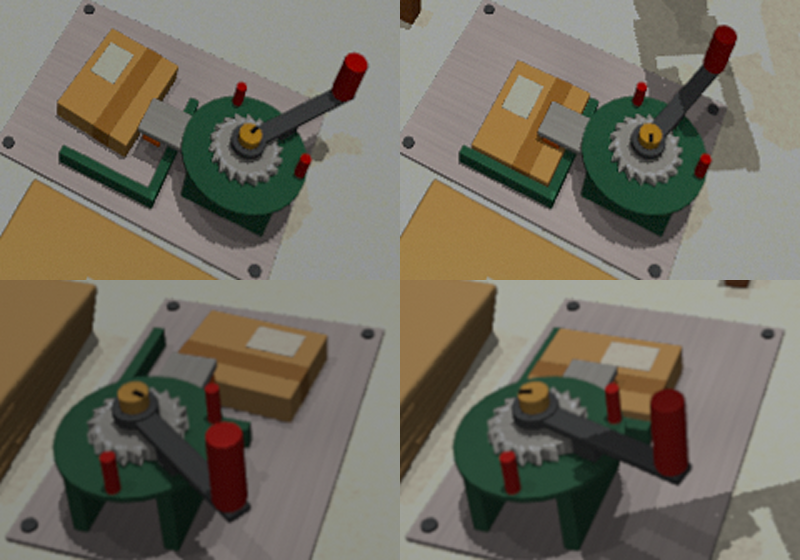

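The comparison shows the parcel seated. The hub mark has gone from upper right to straight down (about 2.2 rad clockwise), and the strap is lower. To confirm the nut is at its end, I'll push the knob once more from the side with shut fingers and compare the mark before and after.

```bash
python3 plan.py 0.475 0.17 0.2 73 .05 9 0
```

```text
t 29.52 p [0.4558 0.2038 0.2777] yaw 37.47 F [0.3 0.3 0.2] q6 -0.14
[[0.0194,-0.0096,-0.0013,-8.88,0.0],[0.0194,-0.0093,-0.0028,-8.88,0.0],[0.0194,-0.0088,-0.0042,-8.88,0.0],[0.0194,-0.008,-0.0055,-8.88,0.0]]
```

Call:
arm_command --pt "0.019 -0.0095 -0.001 -8.9 0" --pt "0.019 -0.0095 -0.003 -8.9 0" --pt "0.019 -0.009 -0.004 -8.9 0" --pt "0.019 -0.008 -0.0055 -8.9 0" --pt "0 0 0 0 0"

```text
clock: 30.15
eef_pos: [0.4793, 0.1597, 0.2042]
ee_rot: [[0.009, -0.963, 0.268], [-0.151, 0.263, 0.953], [-0.988, -0.049, -0.144]]
wrist_force: [-0.0, -1.0, 0.4]
width: -0.005
```

```bash
python3 plan.py 0.475 0.172 0.12 73 .05 9 0; python3 hs.py
```

```text
t 30.15 p [0.4793 0.1597 0.2042] yaw 74.31 F [-0.  -1.   0.4] q6 -0.85
[[0.0421,0.0037,0.0053,0.66,0.0],[0.0421,0.0038,0.0053,0.66,0.0]]
t 30.15 q 0.01 r 0.1376 z 0.2042 yaw-tangent -25.4 F tang -1.1 F out -0.3 Fz 0.4 w -0.005 q6 -0.85 tilt [-0.049 -0.144]
```

Call:
arm_command --pt "0.03 0.002 0.006 0.5 0" --pt "0.03 0.002 0.006 0.5 0" --pt "0.022 0 0.008 0 0"

```text
clock: 30.52
eef_pos: [0.4853, 0.1702, 0.1215]
ee_rot: [[0.016, -0.955, 0.295], [-0.147, 0.289, 0.946], [-0.989, -0.059, -0.136]]
wrist_force: [0.6, 0.2, -0.2]
width: 0.001
```

Call:
arm_command --pt "-0.002 0 0.012 3 0"

```text
clock: 30.65
eef_pos: [0.4879, 0.1819, 0.1207]
ee_rot: [[0.013, -0.937, 0.348], [-0.149, 0.343, 0.928], [-0.989, -0.064, -0.135]]
wrist_force: [-0.2, -0.3, 0.6]
width: 0.001
```

```bash
python3 hs.py
```

```text
t 30.65 q 0.171 r 0.1271 z 0.1207 yaw-tangent -21.0 F tang -0.5 F out 0.1 Fz 0.6 w 0.001 q6 -0.7 tilt [-0.064 -0.135]
```

Call:
arm_command --pt "-0.0015 0 0.01 3 0"

```text
clock: 30.78
eef_pos: [0.4905, 0.191, 0.1213]
ee_rot: [[0.01, -0.916, 0.4], [-0.152, 0.394, 0.906], [-0.988, -0.07, -0.136]]
wrist_force: [-6.5, -9.2, 9.5]
width: -0.0
```

```bash
python3 hs.py
```

```text
t 30.77 q 0.244 r 0.1248 z 0.1213 yaw-tangent -20.1 F tang -12.2 F out 1.7 Fz 9.5 w -0.0 q6 -0.63 tilt [-0.07  -0.136]
```

Call:
arm_command --pt "-0.0015 0 0.01 3 0"

```text
clock: 30.9
eef_pos: [0.4928, 0.1986, 0.1224]
ee_rot: [[0.005, -0.893, 0.451], [-0.158, 0.444, 0.882], [-0.987, -0.076, -0.139]]
wrist_force: [-4.8, -10.5, 8.7]
width: -0.001
```

```bash
python3 hs.py
```

```text
t 30.9 q 0.308 r 0.1231 z 0.1224 yaw-tangent -19.7 F tang -12.7 F out -1.0 Fz 8.7 w -0.001 q6 -0.57 tilt [-0.076 -0.139]
```

Call:
arm_command --pt "-0.001 -0.001 0.012 5 0" --pt "-0.001 -0.001 0.012 5 0" --pt "-0.001 -0.001 0.012 5 0"

```text
clock: 31.28
eef_pos: [0.5055, 0.2138, 0.1263]
ee_rot: [[-0.016, -0.737, 0.675], [-0.193, 0.665, 0.722], [-0.981, -0.119, -0.153]]
wrist_force: [-8.0, -14.3, 14.7]
width: 0.002
```

```bash
python3 hs.py; python3 - <<'E'
from h import *
C={}
for n in('scene','side'): C[n],_=shot(n,n+'10.png')
print('knob',tri([(C[n],bot.spot_point('handle_knob',n)[0]['xy']) for n in C])[0].round(4))
def patch(f,dx=0):
    im=cv2.imread('pics/'+f)[318:346,430:452].astype(float); return cv2.GaussianBlur(im,(3,3),0)
r=patch('scene9.png')
for f in('scene0.png','s7.png','s8.png','scene9.png','scene10.png'): print(f,round(abs(patch(f)-r).mean(),2))
E
```

```text
t 31.27 q 0.462 r 0.1135 z 0.1263 yaw-tangent -26.9 F tang -18.0 F out -5.4 Fz 14.7 w 0.002 q6 -0.26 tilt [-0.119 -0.153]
knob [0.5047 0.2414 0.1366]
scene0.png 13.19
s7.png 13.86
s8.png 13.49
scene9.png 0.0
scene10.png 4.52
```

Resistance is now 12–18 N right from contact (4–5 N earlier), so the nut is at its end. Retreating.

Call:
arm_command --pt "0 0 -0.025 0 0" --pt "-0.03 0 -0.02 0 0" --pt "-0.05 0 0 0 0" --pt "-0.05 0 0 0 0.3" --pt "-0.02 0 -0.04 0 0.5"

```text
clock: 32.1
eef_pos: [0.4526, 0.184, 0.2928]
ee_rot: [[-0.009, -0.73, 0.683], [-0.191, 0.672, 0.715], [-0.982, -0.124, -0.146]]
wrist_force: [-0.7, -0.1, -0.8]
width: 0.423
```

Call:
arm_command --pt "0 0.04 -0.03 0 0.5" --pt "0 0 0 0 0.5" --pt "0 0 0 0 0.5"

```text
clock: 32.48
eef_pos: [0.4028, 0.191, 0.2975]
ee_rot: [[-0.0, -0.724, 0.689], [-0.185, 0.677, 0.712], [-0.983, -0.128, -0.135]]
wrist_force: [1.2, 0.1, 0.3]
width: 0.505
```

```bash
python3 - <<'E'
from fit import *
np.set_printoptions(precision=4,suppress=True)
s=bot.sense(); print(s['clock'],s['eef_pos'],s['wrist_force'])
C={};I={}
for n in('scene','side'): C[n],I[n]=shot(n,n+'11.png')
for l in('parcel','tape_roll','stapler','handle_knob','block'):
    r={n:[(x['p'],np.round(x['xy'],1)) for x in bot.spot_point(l,n)][:3] for n in C}; print(l,r)
    for x in r['scene'][:2]: print('   scene onz',onz(C['scene'],x[1],.006 if l=='parcel' else 0))
m=[x['pixels'].astype(np.float32) for x in bot.trace('block','scene') if x['pixels'][int(proj(C['scene'],(.53,-.202,.04))[1]),int(proj(C['scene'],(.53,-.202,.04))[0])]]
if m: print('block fit',fit([(C['scene'],m[0])],(.53,-.202,(-.1,0.1)),(.014,.05,0,.075)))
# hub-top patch change and parcel region change since seating
def P(f,s): return cv2.GaussianBlur(cv2.imread('pics/'+f)[s].astype(float),(3,3),0)
hub=np.s_[324:336,434:446]
for f in('scene0.png','s7.png','scene9.png','scene10.png','scene11.png'): print(f,'hub',round(abs(P(f,hub)-P('scene10.png',hub)).mean(),1))
par=np.s_[315:372,325:385]
print('parcel shift px s7->now',cv2.phaseCorrelate(P('s7.png',par).mean(2),P('scene11.png',par).mean(2)))
E
```

```text
32.475 [0.4028 0.191  0.2975] [1.245  0.1159 0.2533]
parcel {'scene': [(0.71, array([364.8, 336.9]))], 'side': [(0.69, array([222.4, 329.1]))]}
   scene onz [0.6111 0.0428 0.006 ]
tape_roll {'scene': [(0.63, array([182.4, 263.5]))], 'side': [(0.74, array([286. , 208.3]))]}
   scene onz [ 0.6238 -0.4143  0.    ]
stapler {'scene': [(0.64, array([298.2, 195.3]))], 'side': [(0.77, array([426. , 249.2]))]}
   scene onz [ 0.3025 -0.2825  0.    ]
handle_knob {'scene': [(0.85, array([484.2, 292.4])), (0.46, array([441.5, 331.9]))], 'side': [(0.96, array([257.9, 356.7]))]}
   scene onz [0.3845 0.234  0.    ]
   scene onz [0.5239 0.1803 0.    ]
block {'scene': [(0.89, array([295.6, 225.2])), (0.64, array([280.4, 269.1])), (0.63, array([213.7, 211.2]))], 'side': [(0.95, array([373.1, 261.2])), (0.91, array([358.3, 213. ])), (0.84, array([305.6, 260.5]))]}
   scene onz [ 0.3986 -0.2375  0.    ]
   scene onz [ 0.5345 -0.2029  0.    ]
block fit (array([ 0.5291, -0.2056, -0.0464]), np.float64(0.07053212821483612))
scene0.png hub 9.0
s7.png hub 10.6
scene9.png hub 4.5
scene10.png hub 0.0
scene11.png hub 3.8
parcel shift px s7->now ((0.048716864405417226, 0.08311295257810514), 1.0049155957202367)
```

Before handing in, I'll check the nut angle numerically from the hub mark in all the saved pictures.

```bash
python3 - <<'E'
from h import *
A={'scene':['scene0','s3','s4','s5','s7','s8','scene9','scene10','scene11'],'side':['side0','d5','side9','side10','side11']}
for n,fs in A.items():
    c=cam(n)
    for f in fs:
        im=cv2.imread(f'pics/{f}.png').astype(np.float32); best=None
        g=im.sum(2); res=[]
        for dx in np.arange(-.004,.0041,.002):
            for dy in np.arange(-.004,.0041,.002):
                a=np.array([.6142+dx,.1862+dy])
                th=np.radians(np.arange(0,360,6))
                P=np.array([[proj(c,[a[0]+r*np.cos(t),a[1]+r*np.sin(t),.116]) for r in(.003,.005,.007,.009)] for t in th],np.float32)
                v=cv2.remap(g,P[...,0],P[...,1],cv2.INTER_LINEAR).mean(1)
                i=v.argmin(); res.append((np.median(v)-v[i],6*i,))
        res=np.array(res); w=res[:,0]**2; z=(w*np.exp(1j*np.radians(res[:,1]))).sum()/w.sum()
        k=res[:,0].argmax(); print(n,f,'mark bearing deg best',res[k,1],'contrast',res[k,0].round(0),'mean',round(float(np.degrees(np.angle(z)))%360),'coh',round(abs(z),2))
E
```

```text
scene scene0 mark bearing deg best 168.0 contrast 232.0 mean 151 coh 0.86
scene s3 mark bearing deg best 168.0 contrast 260.0 mean 150 coh 0.85
scene s4 mark bearing deg best 168.0 contrast 245.0 mean 150 coh 0.86
scene s5 mark bearing deg best 168.0 contrast 244.0 mean 150 coh 0.83
scene s7 mark bearing deg best 120.0 contrast 251.0 mean 113 coh 0.84
scene s8 mark bearing deg best 48.0 contrast 232.0 mean 38 coh 0.93
scene scene9 mark bearing deg best 12.0 contrast 248.0 mean 14 coh 0.92
scene scene10 mark bearing deg best 12.0 contrast 260.0 mean 14 coh 0.93
scene scene11 mark bearing deg best 12.0 contrast 253.0 mean 14 coh 0.93
side side0 mark bearing deg best 168.0 contrast 212.0 mean 165 coh 0.84
side d5 mark bearing deg best 168.0 contrast 240.0 mean 166 coh 0.82
side side9 mark bearing deg best 6.0 contrast 219.0 mean 360 coh 0.76
side side10 mark bearing deg best 6.0 contrast 239.0 mean 360 coh 0.76
side side11 mark bearing deg best 6.0 contrast 214.0 mean 360 coh 0.75
```

```bash
python3 -c "
from station import bot
print(bot.finish_job(), bot.sense()['clock'])"
```

```text
the job is handed in; nothing more can be done
the job is handed in; nothing more can be done
```

The job is handed in at about 33 s of the 72 s allowed. By my checks everything is in place, but the nut being at its end is inferred, not read directly.

**What I did**
- I gripped the wooden block and pushed the parcel first against the left fence, which stopped at about 14 N. I then pushed it against the far fence, which stopped at about 7 N.
- I stood the block back on the bare table at (0.53, -0.20), right of the press.
- I swung the handle by its knob for about 3½ tightening strokes between its stops, until it met a hard stop. Then I let go and moved clear.

**Last checks**
- **Parcel:** it looked flush with both fences, and it did not move between the first swing and the end (less than 0.1 px).
- **Block:** a box fitted to the picture matches it standing upright at (0.53, -0.21).
- **Bystanders:** the tape roll and stapler read within about 15 mm of their first readings, which is the scatter of the method.
- **Nut:** the hub mark turned about 2.75 rad in total. A last push of about 12 to 18 N no longer moved it; normal tightening took 3 to 5 N.

**What failed or disagreed**
- In the last stroke the handle stalled at about 30 N instead of clearly clicking over at 9 N. The fingers then slipped inward off the knob.
- That last push also slid towards the inner side of the knob.
- The hub-mark readings for single strokes are only good to about 15–20°. Strokes 2 and 3 together read less than the stated minimum, so I relied on the total turn and the hard stop.

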